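# Find the loose shelf-foot bolt and hold its cap open

### The arm

A 6-joint arm with a two-finger parallel gripper is mounted at the origin on the work surface. World frame = base frame: x ahead of the robot, y to its left, z up, the work surface at z = 0. Lengths are in m, angles in rad, forces in N, time in s.
With the tool pointing down it reaches from about 0.425 to 0.95 m from the base axis. Payload 3.5 kg.
Tool frame: the origin (TCP) lies at the very end of the fingers, on their centre line; the grasp point (between the pads) lies behind it (ctrl.grasp_offset is the z of the grasp point in the tool frame, in m); z points along the fingers, x is the direction in which the jaws open and shut, and the axes are right-handed (so a half turn about z gives the same grasp; the last joint's range is limited). The gripper opens to 85 mm and grips with 20 to 120 N. Pads are 22 mm wide; open, the fingers measure 114 mm over their backs; the gripper's body (76 mm by 85 mm) begins 54 mm behind the grasp point. The pads swing forward as they close: fully open they stand 13 mm farther back than shut.
Start: joints at [-1.402, 0.286, 1.577, -0, 1.279, -0.15], TCP at [0.212, -0.641, 0.207] pointing down, gripper open.
Joint ranges: [-2.77, 2.77], [-0.9, 2.22], [0.21, 2.48], [-1.53, 4.67], [0.24, 2.81], [-2.84, 2.84]. Speed limits (rad/s): [2.79, 2.79, 3.14, 3.14, 3.14, 3.14].

### API

Orientations are given as a unit quaternion [x, y, z, w].
In Python, from plant import ctrl gives the robot as it stands.
- The arm moves only by the shell command python3 -m jog 'ROWS' [FORCE]. ROWS is JSON, a list of rows, each an object with "grip": the closure, from 0 (fully open) to 1 (shut); "xyz": the shift along the tool's x, y, z in m, a list of three; "dr": the turn, a rotation vector about the tool's x, y, z in rad, a list of three. A call has 1 to 12 rows; each row is the pose to reach, as a shift and turn from the pose commanded when the call began, along the tool's axes at that moment; what a row does not reach only later rows make up. A row lasts 1/12 s, in which the tool goes at most 41.7 mm and 7.16 degrees, less where a joint would pass 70% of its speed; a pose out of reach is approached as far as the arm can. A call with a gripper value outside its range is refused whole. The fingers move at their own pace and stop on an object; FORCE is the grip in N (left out, the last holds). Time passes only in rows, so rows that repeat a pose let the fingers close. It gives the time, the measured TCP pose, the force and the opening at its end, in the units of the state.
- ctrl.get_state(): the state, without advancing time (a new reading comes with each control period).
- ctrl.read_camera(name): name is "scene" or "top"; returns the picture (400x640x3 uint8, red, green, blue); there is no depth.
- ctrl.get_calibration(name): a dict with "mtx" (3x3 intrinsics, pixels), "R" (3x3) and "t" (3): a world point X has camera coordinates R X + t. Camera axes: x right, y down, z forward; pixel columns grow to the right and rows downward; lengths in m; the calibration is good to about 2 mm. A picture is of the moment at which its call begins. get_calibration takes no time and is no camera call.
- ctrl.sign_off(): hands the job in, once; it reports no verdict.
The state is a dict: "time": time; "qpos": joint angles; "dq": joint speeds; "joint_efforts": joint torques, N m; "eef_pos": TCP position; "tcp_rot": TCP orientation; "contact_force": force on the tool from outside, world axes, zero at the start; "wrist_torque": the same for the moment, N m; "opening": opening from 0.0 (shut) to 1.0 (fully open).
Only numpy, scipy, OpenCV 4.12 (cv2) and the standard library are available. Lean on these libraries where they do the work, as an engineer would, in place of code of your own. Each camera call takes 0.05 s, during which the arm holds its last target.

### The job

Before checking the rolling shelf's foot, trip its drive: twist the isolator's black knob clockwise to its stop and let go so that it springs back. Then tap the heads of the three bolts from above, one after the other from the robot's left to its right, to feel which one is loose (it sinks under the push), and lift that bolt's hinged cap by its tab to about 45 degrees or more, finishing while the gripper is still holding it open. Leave the other two caps shut and the things lying about where they are.

Things in the scene. Friction and masses are not known exactly. Their poses are not given: they have to be found in the camera images.
- foot: foot of a rolling shelf, fixed: a grey steel plate 150 x 360 x 40 mm (x, y, z); origin at the centre of its underside, z up, y along the row of bolts (positive y is the robot's left), x away from the robot. Three steel hex bolts, 24 mm across flats, stand at x = -10 mm, y = +115 (left), 0 (middle), -115 mm (right), their flat tops at z = 85 mm, 20 mm out of the cap openings
- bolt_p (a joint): how far one of the three bolts has sunk, in m: 0 as it stands. Which of the three places (left, middle, right) this bolt stands in changes and is not told, nor which bolt is loose. A tight bolt does not move (under 0.5 mm); the loose one sinks when pushed down (from about 1 N, stopped at 0.008 m by about 3 N) and springs back
- bolt_q (a joint): how far one of the three bolts has sunk, in m: 0 as it stands. Which of the three places (left, middle, right) this bolt stands in changes and is not told, nor which bolt is loose. A tight bolt does not move (under 0.5 mm); the loose one sinks when pushed down (from about 1 N, stopped at 0.008 m by about 3 N) and springs back
- bolt_r (a joint): how far one of the three bolts has sunk, in m: 0 as it stands. Which of the three places (left, middle, right) this bolt stands in changes and is not told, nor which bolt is loose. A tight bolt does not move (under 0.5 mm); the loose one sinks when pushed down (from about 1 N, stopped at 0.008 m by about 3 N) and springs back
- cap_left (a joint): hinge of the left cap (as seen from the robot), 0 = shut flat, to 1.35 rad as the far end is lifted; falls shut by its weight (about 120 g) when let go. Aluminium cover 95 x 64 mm hinged along its near edge (the robot's side), top face 65 mm above the bench when shut, opening 46 x 34 mm for the bolt head, upright tab at its far edge
- left_tab (a point): grip point of the left cap's tab: an upright fin 24 mm wide (along the foot's y), 12 mm thick (along x), 29 mm tall above the cap, top 13 mm above this point (94 mm above the bench when shut); 44 mm beyond the bolt axis; the point's axes turn with the cap (x from hinge to tab, z up when shut)
- left_hinge (a point): middle of the left cap's hinge axis (axis along the foot's y); the tab's grip point lies 89 mm in x and 36 mm in z from it when shut, 96 mm away
- cap_middle (a joint): hinge of the middle cap (as seen from the robot), 0 = shut flat, to 1.35 rad as the far end is lifted; falls shut by its weight (about 120 g) when let go. Aluminium cover 95 x 64 mm hinged along its near edge (the robot's side), top face 65 mm above the bench when shut, opening 46 x 34 mm for the bolt head, upright tab at its far edge
- middle_tab (a point): grip point of the middle cap's tab: an upright fin 24 mm wide (along the foot's y), 12 mm thick (along x), 29 mm tall above the cap, top 13 mm above this point (94 mm above the bench when shut); 44 mm beyond the bolt axis; the point's axes turn with the cap (x from hinge to tab, z up when shut)
- middle_hinge (a point): middle of the middle cap's hinge axis (axis along the foot's y); the tab's grip point lies 89 mm in x and 36 mm in z from it when shut, 96 mm away
- cap_right (a joint): hinge of the right cap (as seen from the robot), 0 = shut flat, to 1.35 rad as the far end is lifted; falls shut by its weight (about 120 g) when let go. Aluminium cover 95 x 64 mm hinged along its near edge (the robot's side), top face 65 mm above the bench when shut, opening 46 x 34 mm for the bolt head, upright tab at its far edge
- right_tab (a point): grip point of the right cap's tab: an upright fin 24 mm wide (along the foot's y), 12 mm thick (along x), 29 mm tall above the cap, top 13 mm above this point (94 mm above the bench when shut); 44 mm beyond the bolt axis; the point's axes turn with the cap (x from hinge to tab, z up when shut)
- right_hinge (a point): middle of the right cap's hinge axis (axis along the foot's y); the tab's grip point lies 89 mm in x and 36 mm in z from it when shut, 96 mm away
- knob (a joint): turn of the isolator's black knob: 0 at rest, grows as it is turned clockwise seen from above to its stop at 1.2 rad; a spring (about 0.03 Nm at rest, 0.11 Nm at the stop) turns it back when let go
- knob_grip (a point): middle of the knob's bar grip, on its turning axis; the bar is 46 mm long (along this point's x), 13 mm thick (along y), 26 mm tall, its top 12 mm above this point; turns with the knob
- isolator: grey box 90 x 90 x 50 mm fixed on the bench with the knob on its top centre; origin at the centre of its underside; left or right of the foot. At rest the knob's bar lies along its x
- bin_bolts: open red plastic bin 110 x 100 x 60 mm with bolts in it, a bystander; origin at the centre of its underside
- spanner: steel spanner 170 mm long lying in front of the foot, a bystander; origin at the centre of its underside
- washer: steel washer, 42 mm across, 6 mm thick, lying in front of the foot, a bystander; origin at the centre of its underside
- driver: screwdriver lying beyond the foot, a bystander; origin at the centre of its underside
- tape: empty cardboard tape core, 90 mm across, 45 mm tall, beyond the foot, a bystander; origin at the centre of its underside
- carton_small: small carton 70 x 90 x 50 mm, a bystander; origin at the centre of its underside
- jar_grease: jar, 60 mm across, 75 mm tall, a bystander; origin at the centre of its underside
There are look-alikes about, which are no part of the job. There is more than one size of the isolator; the job needs the smaller.

How it is judged:
On the way, in this order (a step that is already met when the one before it is completed fails the run):
1. the knob is turned to its stop (past 1.08 rad) (value of joint knob above 1.08 rad).
2. the knob is let go and has sprung back (below 0.1 rad, no finger on it) (value of joint knob below 0.1 rad and contact force between the fingers and knob below 0.1 N), for 0.1 s.
3. the left bolt is tapped with the fingers (over 1 N) (((y of bolt_p in the frame of foot above 0.06 m and contact force between the fingers and bolt_p above 1 N) or (y of bolt_q in the frame of foot above 0.06 m and contact force between the fingers and bolt_q above 1 N) or (y of bolt_r in the frame of foot above 0.06 m and contact force between the fingers and bolt_r above 1 N))).
4. the middle bolt is tapped with the fingers (over 1 N) (((y of bolt_p in the frame of foot between -0.06 and 0.06 m and contact force between the fingers and bolt_p above 1 N) or (y of bolt_q in the frame of foot between -0.06 and 0.06 m and contact force between the fingers and bolt_q above 1 N) or (y of bolt_r in the frame of foot between -0.06 and 0.06 m and contact force between the fingers and bolt_r above 1 N))).
5. the right bolt is tapped with the fingers (over 1 N) (((y of bolt_p in the frame of foot below -0.06 m and contact force between the fingers and bolt_p above 1 N) or (y of bolt_q in the frame of foot below -0.06 m and contact force between the fingers and bolt_q above 1 N) or (y of bolt_r in the frame of foot below -0.06 m and contact force between the fingers and bolt_r above 1 N))).
6. the loose bolt's cap is lifted past 0.7 rad by the fingers (((y of bolt_r in the frame of foot above 0.06 m and value of joint cap_left above 0.7 rad and contact force between the fingers and cap_left above 0.3 N and value of joint each of cap_middle, cap_right below 0.1 rad) or (y of bolt_r in the frame of foot between -0.06 and 0.06 m and value of joint cap_middle above 0.7 rad and contact force between the fingers and cap_middle above 0.3 N and value of joint each of cap_left, cap_right below 0.1 rad) or (y of bolt_r in the frame of foot below -0.06 m and value of joint cap_right above 0.7 rad and contact force between the fingers and cap_right above 0.3 N and value of joint each of cap_left, cap_middle below 0.1 rad))), for 0.2 s.
At the end, for the whole second after the job is handed in: The gripper holds the loose bolt's cap open: its hinge is past 0.7 rad (40 degrees) with the fingers in contact (over 0.3 N); the other two caps are shut (below 0.1 rad) and the knob is back at rest (below 0.1 rad) (((y of bolt_r in the frame of foot above 0.06 m and value of joint cap_left above 0.7 rad and contact force between the fingers and cap_left above 0.3 N and value of joint each of cap_middle, cap_right below 0.1 rad) or (y of bolt_r in the frame of foot between -0.06 and 0.06 m and value of joint cap_middle above 0.7 rad and contact force between the fingers and cap_middle above 0.3 N and value of joint each of cap_left, cap_right below 0.1 rad) or (y of bolt_r in the frame of foot below -0.06 m and value of joint cap_right above 0.7 rad and contact force between the fingers and cap_right above 0.3 N and value of joint each of cap_left, cap_middle below 0.1 rad)) and value of joint knob below 0.1 rad); the arm keeps its last pose, push and grip.
It fails at once if the cap of a tight bolt is lifted (past 0.2 rad) ((value of joint cap_left above 0.2 rad and not (y of bolt_r in the frame of foot above 0.06 m)) or (value of joint cap_middle above 0.2 rad and not (y of bolt_r in the frame of foot between -0.06 and 0.06 m)) or (value of joint cap_right above 0.2 rad and not (y of bolt_r in the frame of foot below -0.06 m))).
It fails at once if a bystander is moved by more than 40 mm (distance of any of bin_bolts, spanner, washer, driver, tape, carton_small, jar_grease from where it was at the start of the episode above 0.04 m).
It also fails if it takes over 72 s, if anything falls off the work surface, if the arm or the gripper's body presses on something with over 40 N, if the wrist force passes 120 N, or if a joint passes its speed limit or range.

## Working session

There is one attempt and no reset: what is moved stays moved. The work goes in short steps, Python scripts to look and compute and a shell command to move; the robot and the scene stay as the last step left them, time stands still between calls to the robot, and variables do not carry over. Pictures are saved under pics/ and viewed, and the job is handed in when it is done.

```bash
mkdir -p pics; ls
python3 - <<'E'
from plant import ctrl
import cv2
for n in("scene","top"):
    cv2.imwrite(f"pics/{n}0.png",ctrl.read_camera(n)[:,:,::-1])
    c=ctrl.get_calibration(n);print(n,c)
print(ctrl.get_state(),ctrl.grasp_offset)
E
```

```text
pics
scene {'mtx': array([[407.37908079,   0.        , 317.91363657],
       [  0.        , 407.37908079, 197.76283491],
       [  0.        ,   0.        ,   1.        ]]), 'R': array([[ 0.59565901,  0.80314284,  0.01232583],
       [ 0.6838132 , -0.49898678, -0.53236425],
       [-0.42141411,  0.32553613, -0.84642565]]), 't': array([-0.33654793, -0.33166011,  1.31768111])}
top {'mtx': array([[484.55157556,   0.        , 316.49777435],
       [  0.        , 484.55157556, 197.00364963],
       [  0.        ,   0.        ,   1.        ]]), 'R': array([[ 0.01992271, -0.99919307,  0.03487534],
       [-0.98133984, -0.02621536, -0.19048588],
       [ 0.19124644, -0.03042956, -0.98107025]]), 't': array([-0.02416616,  0.53897373,  1.10743826])}
{'time': 0.1, 'qpos': array([-1.40201147e+00,  2.87125455e-01,  1.57801537e+00,  2.06566344e-05,
        1.27861912e+00, -1.49980837e-01]), 'dq': array([ 0.00106683, -0.00317528, -0.00220695,  0.00179934,  0.00021696,
       -0.00081041]), 'joint_efforts': array([ 1.61151278e-03, -4.07290614e+01, -2.93699777e+01, -1.42914873e-04,
        3.39240200e-03, -4.00066455e-06]), 'eef_pos': array([ 0.21147772, -0.64033924,  0.20566155]), 'tcp_rot': array([ 8.10366418e-01, -5.85922430e-01, -7.66498416e-04, -7.66072207e-04]), 'contact_force': array([0.43206873, 0.84800829, 0.27132092]), 'wrist_torque': array([-0.02804032,  0.01486134, -0.00361132]), 'opening': 1.000119725129952} -0.0187
```

View pics/scene0.png

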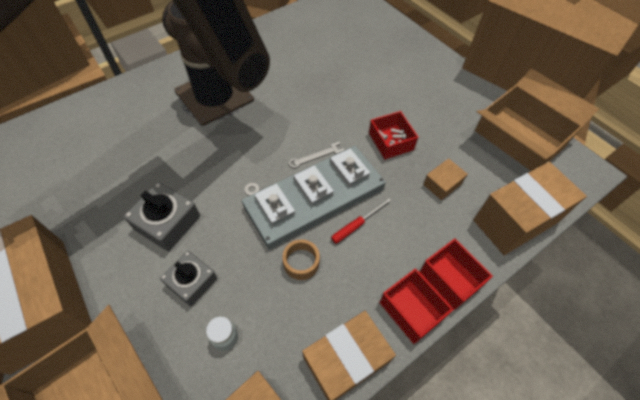

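View pics/top0.png

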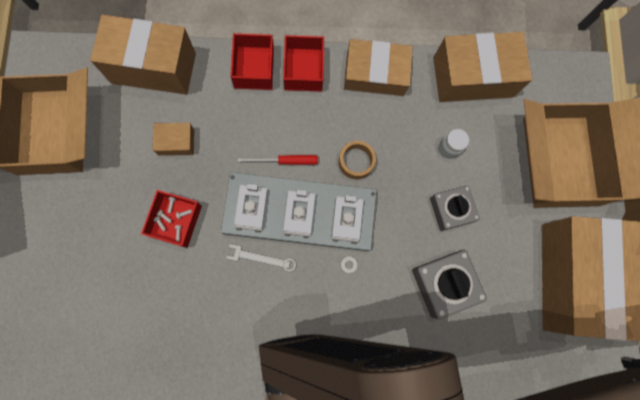

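The top view shows the foot at about (300,212). The small isolator is at (456,207) and the large look-alike at (452,285), both on the robot's right. I'll zoom in on the details.

Run:
```python
import cv2,numpy as np
t=cv2.imread("pics/top0.png");s=cv2.imread("pics/scene0.png")
cv2.imwrite("pics/a.png",np.vstack([cv2.resize(t[165:255,215:385],(800,424),interpolation=cv2.INTER_CUBIC)]))
a=cv2.resize(t[175:240,420:490],(400,372),interpolation=cv2.INTER_CUBIC);b=cv2.resize(s[240:310,150:225],(400,372),interpolation=cv2.INTER_CUBIC)
cv2.imwrite("pics/b.png",np.hstack([a,b]))
```

```text
(no output)
```

View pics/a.png

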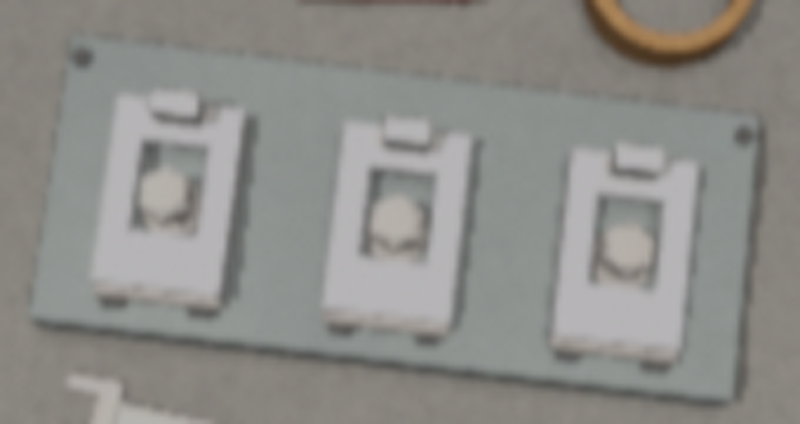

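View pics/b.png

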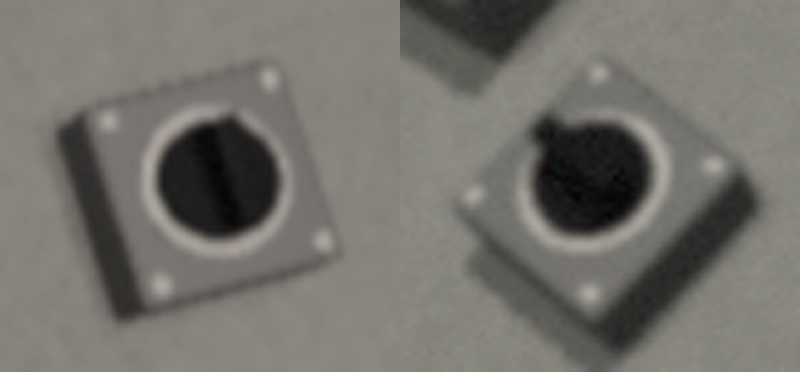

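```bash
cat > h.py <<'E'
import numpy as np
from plant import ctrl
C={n:ctrl.get_calibration(n) for n in("scene","top")}
def ray(n,u,v):
    c=C[n];d=c["R"].T@np.linalg.solve(c["mtx"],[u,v,1.]);return -c["R"].T@c["t"],d
def onz(n,u,v,z):
    o,d=ray(n,u,v);return o+d*(z-o[2])/d[2]
def proj(n,X):
    c=C[n];p=c["mtx"]@(c["R"]@np.array(X)+c["t"]);return p[:2]/p[2]
E
python3 - <<'E'
from h import *
np.set_printoptions(precision=4,suppress=True)
A=lambda p:(215+p[0]/4.706-.4,165+p[1]/4.711-.4)
B=lambda p:(420+p[0]/5.714-.4,175+p[1]/5.723-.4)
S=lambda p:(150+(p[0]-400)/5.333-.4,240+p[1]/5.314-.4)
f=np.array([onz("top",*A(p),.04) for p in[(75,38),(762,118),(738,400),(32,325)]])
print("foot",f,f.mean(0),np.linalg.norm(f[0]-f[1]),np.linalg.norm(f[1]-f[2]))
yv=(f[0]+f[3]-f[1]-f[2])[:2];fa=np.arctan2(-yv[0],yv[1]);print("yaw foot",fa)
for p in[(163,195),(397,222),(628,243)]:print("bolt",onz("top",*A(p),.085))
for p in[(175,104),(408,130),(638,157)]:print("tab",onz("top",*A(p),.094))
i=np.array([onz("top",*B(p),.05) for p in[(109,121),(270,79),(323,240),(161,286)]]);print("iso",i,i.mean(0))
j=np.array([onz("scene",*S(p),.05) for p in[(599,73),(713,166),(590,294),(473,195)]]);print("isoS",j,j.mean(0))
xv=(i[1]+i[0]-i[2]-i[3])[:2];print("iso yaw",np.arctan2(xv[1],xv[0]))
c=i.mean(0)
for h in(.06,.07,.08,.09):
  print(h,[ (proj("top",[*(c[:2]+s*.023*xv/np.linalg.norm(xv)),h])-[419.6,174.6])*5.714 for s in(-1,1)],
   [ (proj("scene",[*(c[:2]+s*.023*xv/np.linalg.norm(xv)),h])-[149.6,239.6])*5.33+[400,0] for s in(-1,1)])
E
```

```text
foot [[ 0.5964  0.1979  0.04  ]
 [ 0.5639 -0.1579  0.04  ]
 [ 0.4181 -0.1452  0.04  ]
 [ 0.4475  0.2115  0.04  ]] [0.5065 0.0266 0.04  ] 0.35734974889807714 0.1464250383691608
yaw foot -0.0866350178395972
bolt [0.5078 0.1441 0.085 ]
bolt [0.4973 0.0292 0.085 ]
bolt [ 0.4898 -0.0845  0.085 ]
tab [0.5515 0.1393 0.094 ]
tab [0.5416 0.025  0.094 ]
tab [ 0.5312 -0.0882  0.094 ]
iso [[ 0.5508 -0.3075  0.05  ]
 [ 0.5709 -0.3772  0.05  ]
 [ 0.5022 -0.397   0.05  ]
 [ 0.481  -0.3275  0.05  ]] [ 0.5262 -0.3523  0.05  ]
isoS [[ 0.4798 -0.3249  0.05  ]
 [ 0.5489 -0.3053  0.05  ]
 [ 0.5693 -0.3745  0.05  ]
 [ 0.4998 -0.3948  0.05  ]] [ 0.5245 -0.3499  0.05  ]
iso yaw 0.27976664958232755
0.06 [array([240.4398, 229.147 ]), array([206.5944, 124.4506])] [array([547.8626, 147.7192]), array([622.0304, 209.7388])]
0.07 [array([248.3835, 225.4109]), array([214.1949, 119.8507])] [array([541.3258, 138.6562]), array([616.0763, 201.1061])]
0.08 [array([256.4644, 221.6103]), array([221.9257, 115.1719])] [array([534.6688, 129.4266]), array([610.011 , 192.3121])]
0.09 [array([264.686 , 217.7436]), array([229.7902, 110.4123])] [array([527.8883, 120.0257]), array([603.8313, 183.3523])]
```

```bash
cat >> h.py <<'E'
from scipy.spatial.transform import Rotation as Ro
np.set_printoptions(precision=4,suppress=True)
def to(p,yaw=None):
    """shift in tool axes & turn to reach world p with tool down, tool x at yaw"""
    s=ctrl.get_state();R=Ro.from_quat(s["tcp_rot"])
    print("t",s["time"],"pos",s["eef_pos"],"yaw",np.arctan2(*R.as_matrix()[[1,0],0]),"F",s["contact_force"],"op",s["opening"],"q",s["qpos"])
    print("xyz",R.inv().apply(np.array(p)-s["eef_pos"]))
    if yaw is not None:
        x=np.array([np.cos(yaw),np.sin(yaw),0]);z=np.array([0,0,-1.])
        T=Ro.from_matrix(np.c_[x,np.cross(z,x),z]);print("dr",(R.inv()*T).as_rotvec())
E
python3 -c "
from h import *
to([.5253,-.351,.16],.28-np.pi/2)"
```

```text
t 0.1 pos [ 0.2115 -0.6403  0.2057] yaw -1.2520362352826262 F [0.4321 0.848  0.2713] op 1.000119725129952 q [-1.402   0.2871  1.578   0.      1.2786 -0.15  ]
xyz [-0.1763 -0.3887  0.0462]
dr [-0.0003  0.0021  0.0388]
```

```bash
python3 -m jog '[{"grip":0.4,"xyz":[-0.015,-0.033,0.0],"dr":[0,0,0.005]},{"grip":0.4,"xyz":[-0.030,-0.066,0.0],"dr":[0,0,0.01]},{"grip":0.4,"xyz":[-0.045,-0.099,0.0],"dr":[0,0,0.02]},{"grip":0.4,"xyz":[-0.06,-0.132,0.0],"dr":[0,0,0.03]},{"grip":0.4,"xyz":[-0.075,-0.165,0.005],"dr":[0,0,0.039]},{"grip":0.4,"xyz":[-0.09,-0.198,0.01],"dr":[0,0,0.039]},{"grip":0.4,"xyz":[-0.105,-0.231,0.015],"dr":[0,0,0.039]},{"grip":0.4,"xyz":[-0.12,-0.264,0.02],"dr":[0,0,0.039]},{"grip":0.4,"xyz":[-0.135,-0.297,0.025],"dr":[0,0,0.039]},{"grip":0.4,"xyz":[-0.15,-0.33,0.03],"dr":[0,0,0.039]},{"grip":0.4,"xyz":[-0.165,-0.36,0.04],"dr":[0,0,0.039]},{"grip":0.4,"xyz":[-0.1763,-0.3887,0.0462],"dr":[0,0,0.039]}]' 30
python3 -c "
from h import *
to([.5253,-.351,.068],.28-np.pi/2)"
```

```text
time: 1.1
eef_pos: [0.5261, -0.3493, 0.1594]
tcp_rot: [0.799, -0.601, -0.001, -0.0]
contact_force: [-0.2, -0.1, -0.2]
opening: 0.601
t 1.1 pos [ 0.5261 -0.3493  0.1594] yaw -1.2902531109995938 F [-0.1914 -0.0772 -0.2465] op 0.6014603732931172 q [-0.7467  0.2345  1.729   0.0002  1.1801  0.5435]
xyz [0.0015 0.0012 0.0914]
dr [0.0008 0.0018 0.0005]
```

```bash
python3 -m jog '[{"grip":0.4,"xyz":[0.001,0.001,0.03]},{"grip":0.4,"xyz":[0.001,0.001,0.055]},{"grip":0.4,"xyz":[0.001,0.001,0.07]},{"grip":0.4,"xyz":[0.001,0.001,0.08]},{"grip":0.4,"xyz":[0.001,0.001,0.087]},{"grip":0.4,"xyz":[0.001,0.001,0.091]},{"grip":0.4,"xyz":[0.001,0.001,0.091]}]'
python3 - <<'E'
from h import *
import cv2
to([.5253,-.351,.068],.28-np.pi/2)
a=ctrl.read_camera("scene")[:,:,::-1][200:330,100:270];cv2.imwrite("pics/c.png",cv2.resize(a,None,fx=4.5,fy=4.5,interpolation=2))
E
```

```text
t 1.1 pos [ 0.5261 -0.3493  0.1594] yaw -1.2902531109995938 F [-0.1914 -0.0772 -0.2465] op 0.6014603732931172 q [-0.7467  0.2345  1.729   0.0002  1.1801  0.5435]
xyz [0.0015 0.0012 0.0914]
dr [0.0008 0.0018 0.0005]invalid input at $[0]: expected keys grip, xyz, dr
```

View pics/c.png

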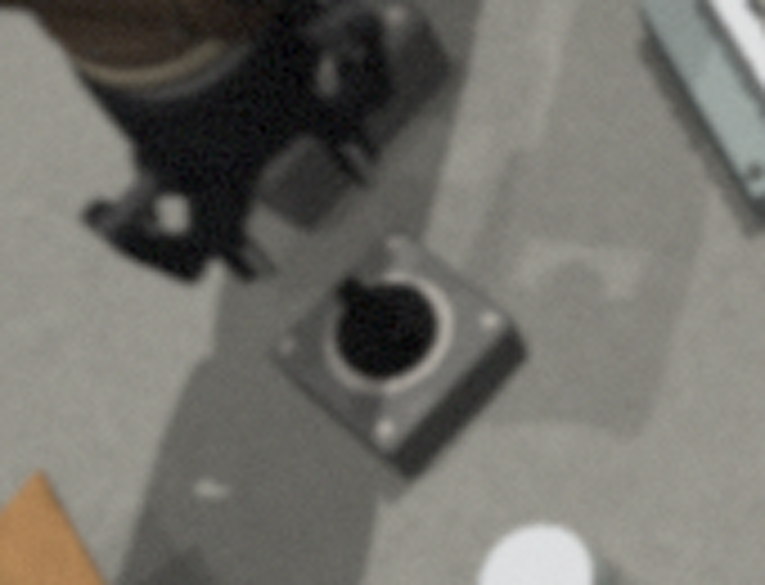

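The move was refused because each row needs a `dr` key. The picture shows the jaws above the knob at (385,325), one on each side of it. I'll send it again with `dr`.

```bash
python3 -m jog '[{"grip":0.4,"xyz":[0.001,0.001,0.03],"dr":[0,0,0]},{"grip":0.4,"xyz":[0.001,0.001,0.055],"dr":[0,0,0]},{"grip":0.4,"xyz":[0.001,0.001,0.07],"dr":[0,0,0]},{"grip":0.4,"xyz":[0.001,0.001,0.08],"dr":[0,0,0]},{"grip":0.4,"xyz":[0.001,0.001,0.087],"dr":[0,0,0]},{"grip":0.4,"xyz":[0.001,0.001,0.091],"dr":[0,0,0]},{"grip":0.4,"xyz":[0.001,0.001,0.091],"dr":[0,0,0]}]'
python3 - <<'E'
from h import *
import cv2
to([.5253,-.351,.068],.28-np.pi/2)
a=ctrl.read_camera("scene")[:,:,::-1][200:330,100:270];cv2.imwrite("pics/d.png",cv2.resize(a,None,fx=4.5,fy=4.5,interpolation=2))
E
```

```text
time: 1.73
eef_pos: [0.5246, -0.3531, 0.0694]
tcp_rot: [0.799, -0.602, -0.0, -0.0]
contact_force: [-0.9, 0.3, 0.2]
opening: 0.597
t 1.7333 pos [ 0.5246 -0.3531  0.0694] yaw -1.2912589425967178 F [-0.9111  0.3165  0.2297] op 0.5972988114591509 q [-0.7527  0.3362  1.7817  0.      1.0242  0.5386]
xyz [-0.0018 -0.0013  0.0014]
dr [ 0.0003  0.0005 -0.0005]
```

View pics/d.png

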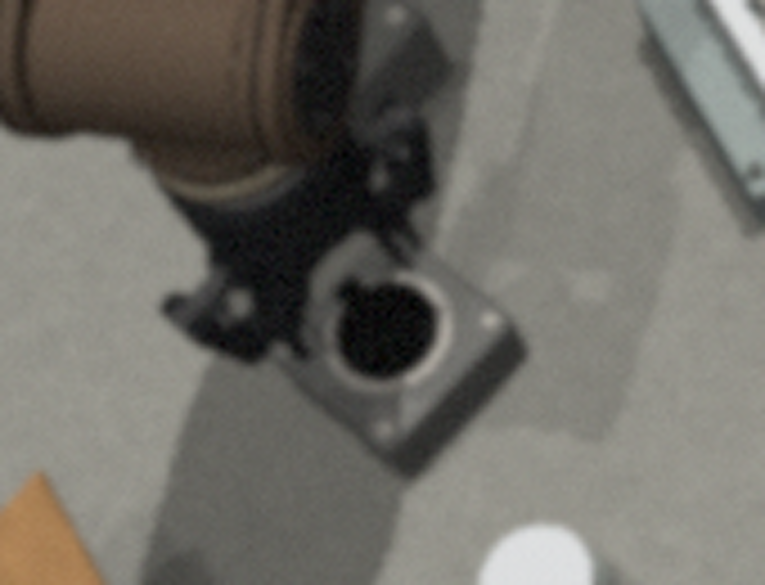

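```bash
python3 -c "
from h import *
for z in (.05,.06,.07,.08):print(z,(proj('scene',[.5246,-.3531,z])-[100,200])*4.5,(proj('scene',[.5253,-.351,z])-[100,200])*4.5)"
```

```text
0.05 [381.3975 334.6663] [385.7489 333.4133]
0.06 [376.1917 327.3169] [380.5848 326.0556]
0.07 [370.8904 319.8325] [375.326  318.5628]
0.08 [365.4908 312.2096] [369.9698 310.9313]
```

```bash
python3 -m jog '[{"grip":0.7,"xyz":[-0.002,-0.002,0.001],"dr":[0,0,0]},{"grip":0.9,"xyz":[-0.002,-0.002,0.001],"dr":[0,0,0]},{"grip":1,"xyz":[-0.002,-0.002,0.001],"dr":[0,0,0]},{"grip":1,"xyz":[-0.002,-0.002,0.001],"dr":[0,0,0]},{"grip":1,"xyz":[-0.002,-0.002,0.001],"dr":[0,0,0]},{"grip":1,"xyz":[-0.002,-0.002,0.001],"dr":[0,0,0]}]' 40
python3 -c "
from h import *
to([.5253,-.351,.068],.28-np.pi/2)"
```

```text
time: 2.28
eef_pos: [0.5262, -0.3506, 0.069]
tcp_rot: [0.799, -0.602, 0.0, 0.0]
contact_force: [0.5, -0.3, 0.0]
opening: 0.003
t 2.2833 pos [ 0.5262 -0.3506  0.069 ] yaw -1.2910142899926231 F [ 0.4854 -0.2737  0.027 ] op 0.003070426223051661 q [-0.7479  0.3362  1.7826  0.      1.0225  0.5431]
xyz [0.0002 0.001  0.001 ]
dr [-0.0002 -0.0003 -0.0002]
```

Run:
```python
from h import *
import cv2
for n,(v,u) in(("scene",(200,100)),("top",(140,380))):
  a=ctrl.read_camera(n)[:,:,::-1][v:v+130,u:u+170];cv2.imwrite(f"pics/e{n}.png",cv2.resize(a,None,fx=4.5,fy=4.5,interpolation=2))
```

```text
(no output)
```

View pics/escene.png

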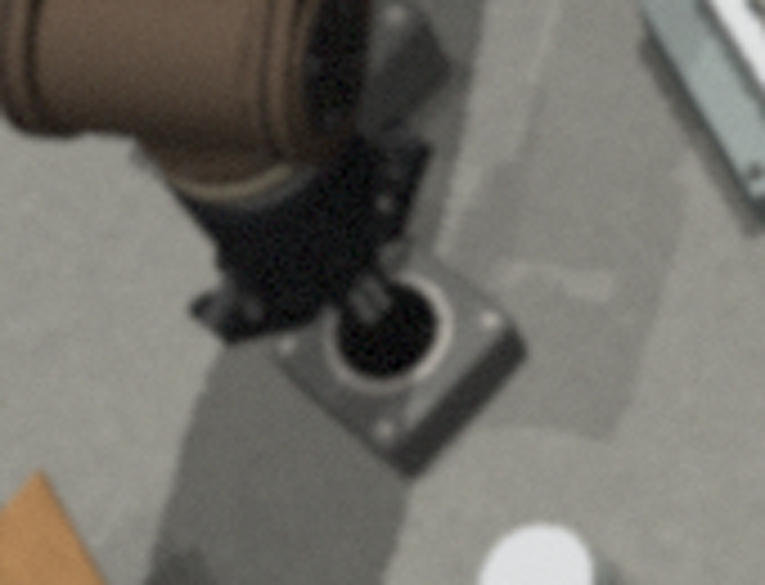

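View pics/etop.png

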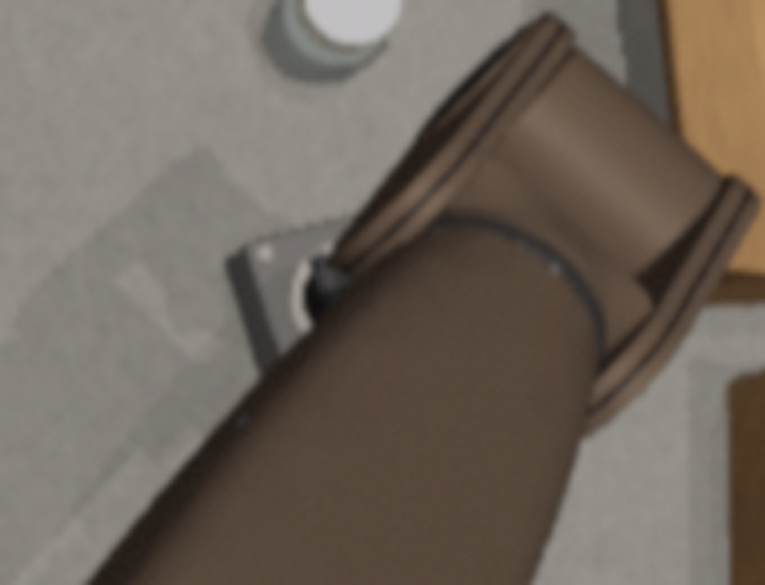

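Run:
```python
import cv2,numpy as np
t=cv2.imread("pics/top0.png");s=cv2.imread("pics/scene0.png");e=cv2.imread("pics/escene.png")
g=lambda a:(255*np.clip(a/130.,0,1)**.5).astype(np.uint8)
f=lambda a:cv2.resize(a,(400,300),interpolation=cv2.INTER_CUBIC)
cv2.imwrite("pics/f.png",g(np.vstack([np.hstack([f(t[192:222,440:480]),f(s[257:287,167:207])]),np.hstack([f(e[220:400,270:510]),f(e[220:400,270:510])])])))
```

```text
(no output)
```

View pics/f.png

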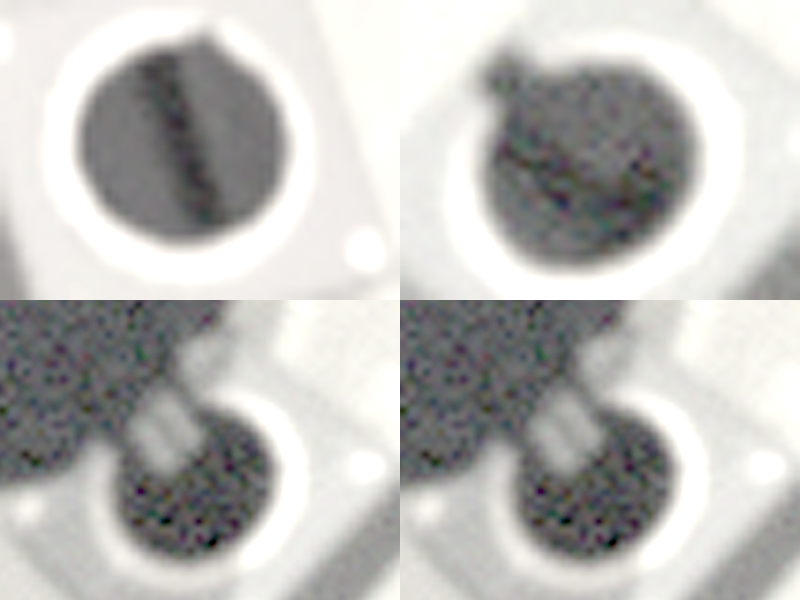

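```bash
python3 -m jog '[{"grip":1,"xyz":[0,0,0.002],"dr":[0,0,0]},{"grip":1,"xyz":[0,0,0.003],"dr":[0,0,0]},{"grip":1,"xyz":[0,0,0.004],"dr":[0,0,0]}]'
python3 - <<'E'
from h import *
import cv2
a=ctrl.read_camera("scene")[:,:,::-1][247:297,147:207]
g=lambda a:(255*np.clip(a/130.,0,1)**.5).astype(np.uint8)
cv2.imwrite("pics/g.png",cv2.resize(g(a),None,fx=10,fy=10,interpolation=2))
for z in (.06,.07,.08,.09):
  print(z,[(proj('scene',[.5262+d*.96,-.3506+d*.276,z])-[147,247])*10 for d in(-.023,-.011,0,.011,.023)])
E
```

```text
time: 2.63
eef_pos: [0.526, -0.3504, 0.0644]
tcp_rot: [0.799, -0.602, -0.0, -0.0]
contact_force: [-0.1, 0.1, -0.4]
opening: 0.004
0.06 [array([310.1576, 199.0061]), array([346.0145, 228.9372]), array([379.1388, 256.5873]), array([412.5104, 284.4438]), array([449.201 , 315.0709])]
0.07 [array([297.9622, 181.9749]), array([334.0971, 212.1101]), array([367.4806, 239.9508]), array([401.1156, 268.0012]), array([438.0984, 298.8436])]
0.08 [array([285.5427, 164.6308]), array([321.9597, 194.9726]), array([355.6064, 223.0062]), array([389.5089, 251.2529]), array([426.7887, 282.3134])]
0.09 [array([272.8928, 146.965 ]), array([309.5964, 177.516 ]), array([343.5103, 205.7448]), array([377.6845, 234.1903]), array([415.2657, 265.4718])]
```

View pics/g.png

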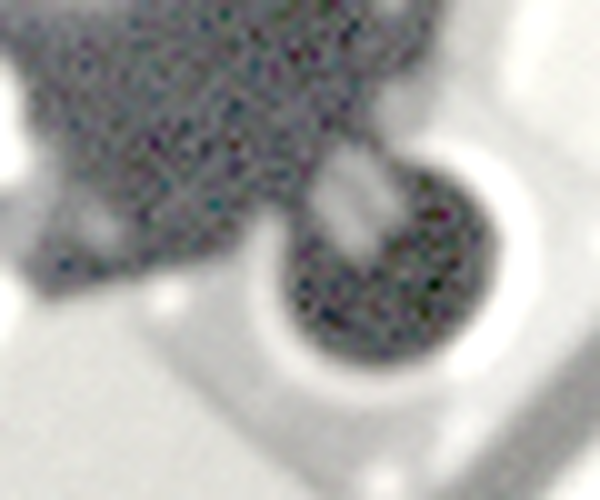

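```bash
python3 -m jog '[{"grip":1,"xyz":[0,0,0.001],"dr":[0,0,0]},{"grip":1,"xyz":[0,0,0.002],"dr":[0,0,0]},{"grip":1,"xyz":[0,0,0.003],"dr":[0,0,0]}]';python3 -m jog '[{"grip":1,"xyz":[0,0,0.001],"dr":[0,0,0]},{"grip":1,"xyz":[0,0,0.002],"dr":[0,0,0]},{"grip":1,"xyz":[0,0,0.002],"dr":[0,0,0]}]'
```

```text
time: 2.93
eef_pos: [0.5261, -0.3505, 0.0616]
tcp_rot: [0.799, -0.602, -0.0, -0.0]
contact_force: [-0.2, 0.0, 6.8]
opening: 0.001
time: 3.18
eef_pos: [0.5262, -0.3506, 0.0616]
tcp_rot: [0.799, -0.601, -0.0, 0.0]
contact_force: [-3.1, 2.4, 9.1]
opening: -0.0
```

```bash
python3 -m jog '[{"grip":1,"xyz":[0,0,-0.02],"dr":[0,0,0]},{"grip":1,"xyz":[0,0,-0.06],"dr":[0,0,0]},{"grip":1,"xyz":[0.0,0.04,-0.08],"dr":[0,0,0]},{"grip":1,"xyz":[0.0,0.08,-0.08],"dr":[0,0,0]},{"grip":1,"xyz":[0.0,0.10,-0.08],"dr":[0,0,0]},{"grip":1,"xyz":[0.0,0.10,-0.08],"dr":[0,0,0]}]'
python3 - <<'E'
from h import *
import cv2
f=lambda a:cv2.resize(a,(400,300),interpolation=cv2.INTER_CUBIC)
g=lambda a:(255*np.clip(a/130.,0,1)**.5).astype(np.uint8)
t=ctrl.read_camera("top")[:,:,::-1];s=ctrl.read_camera("scene")[:,:,::-1]
cv2.imwrite("pics/i.png",np.vstack([np.hstack([g(f(t[192:222,440:480])),g(f(s[257:287,167:207]))]),np.hstack([f(t[150:270,380:540]),f(s[200:320,100:260])])]))
E
```

```text
time: 3.68
eef_pos: [0.427, -0.3792, 0.1403]
tcp_rot: [0.798, -0.603, -0.0, 0.001]
contact_force: [0.4, 0.5, -0.9]
opening: 0.001
```

View pics/i.png

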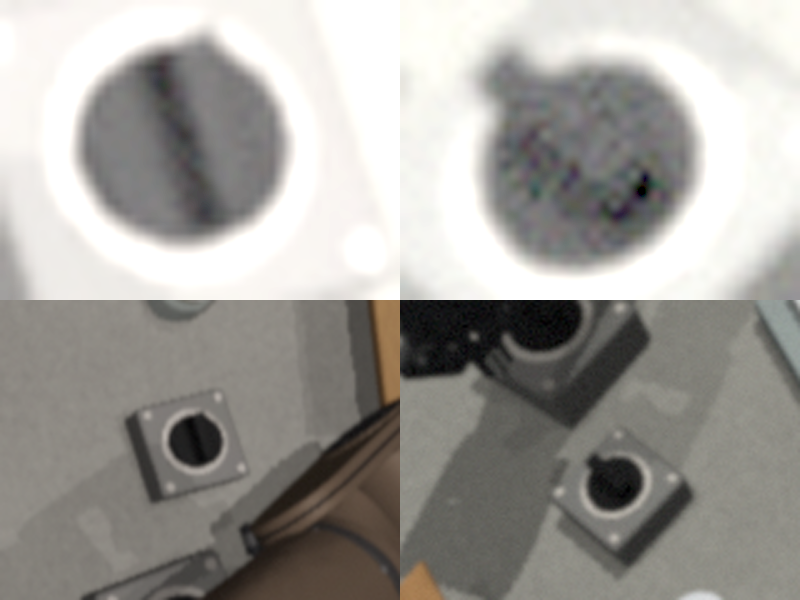

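Run:
```python
from h import *
def tri(a,b):
    o1,d1=ray("top",*a);o2,d2=ray("scene",*b)
    d1/=np.linalg.norm(d1);d2/=np.linalg.norm(d2)
    k=np.linalg.lstsq(np.c_[d1,-d2],o2-o1,rcond=None)[0];p,q=o1+k[0]*d1,o2+k[1]*d2
    print((p+q)/2,np.linalg.norm(p-q))
tri((463.4,205.2),(183.7,268.8))
for z in(.06,.07,.08,.09):print(onz("top",463.4,205.2,z),onz("scene",183.7,268.8,z))
# ring circles
print(onz("top",458,206.3,.052),onz("scene",186.0,273.2,.052))
for z in(.062,.075,.088):
  c=np.array([.5255,-.351]);a=.28;X=np.array([np.cos(a),np.sin(a)]);Y=np.array([-X[1],X[0]])
  print(z,[((proj("top",[*(c+sx*.023*X+sy*.0065*Y),z])-[440,192]+.5)*10).round() for sx in(-1,1) for sy in(-1,1)],[((proj("scene",[*(c+sx*.023*X+sy*.0065*Y),z])-[167,257]+.5)*10+[400,0]).round() for sx in(-1,1) for sy in(-1,1)])
```

```text
[ 0.5249 -0.352   0.0812] 0.00905130479231754
[ 0.5273 -0.3637  0.06  ] [ 0.5161 -0.3486  0.06  ]
[ 0.5254 -0.3603  0.07  ] [ 0.5213 -0.3483  0.07  ]
[ 0.5236 -0.3568  0.08  ] [ 0.5266 -0.348   0.08  ]
[ 0.5217 -0.3534  0.09  ] [ 0.5319 -0.3477  0.09  ]
[ 0.5257 -0.3532  0.052 ] [ 0.5247 -0.3494  0.052 ]
0.062 [array([245., 227.]), array([194., 240.]), array([185.,  43.]), array([134.,  57.])] [array([488., 120.]), array([531.,  78.]), array([628., 237.]), array([670., 194.])]
0.075 [array([263., 218.]), array([211., 232.]), array([203.,  33.]), array([151.,  46.])] [array([472.,  98.]), array([515.,  56.]), array([613., 216.]), array([656., 173.])]
0.088 [array([282., 209.]), array([230., 223.]), array([221.,  22.]), array([169.,  36.])] [array([455.,  75.]), array([499.,  33.]), array([598., 195.]), array([641., 151.])]
```

Run:
```python
from h import *
import cv2
s=ctrl.read_camera("scene")[:,:,::-1]
p=ctrl.get_state()["eef_pos"];u=proj("scene",p);print(p,u)
a=s[195:255,100:180].copy();g=(255*np.clip(a/130.,0,1)**.5).astype(np.uint8)
g=cv2.resize(g,None,fx=10,fy=10,interpolation=2)
for d,c in((0,(0,0,255)),(.02,(0,255,0)),(.04,(255,0,0))):
    q=proj("scene",p+[0,0,d]);cv2.circle(g,(int((q[0]-99.5)*10),int((q[1]-194.5)*10)),5,c,-1)
cv2.imwrite("pics/j.png",g)
```

```text
[ 0.4302 -0.3781  0.1397] [143.9315 232.7198]
```

View pics/j.png

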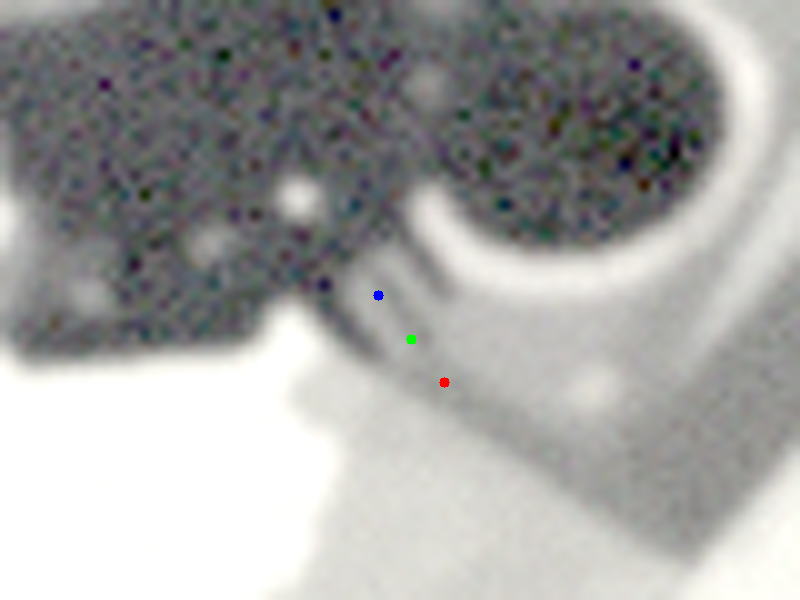

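The closed fingers end about 15 mm short of the reported TCP. Two things agree on this: the tip in the picture, and contact with the bar top (about 0.076) at a reading of 0.0616. So I closed just above the bar. I'll go back and grip lower.

```bash
python3 -c "
from h import *
to([.5255,-.351,.11],.28-np.pi/2)"
```

```text
t 3.8333 pos [ 0.4302 -0.3781  0.1397] yaw -1.2915428544478376 F [ 0.8608 -0.205   0.4101] op 0.001044825317392924 q [-0.8983  0.1278  1.8905  0.0005  1.123   0.393 ]
xyz [ 0.0002 -0.0991  0.0298]
dr [-0.0005 -0.0001 -0.0007]
```

```bash
python3 -m jog '[{"grip":0.5,"xyz":[0,-0.03,0],"dr":[0,0,0]},{"grip":0.5,"xyz":[0,-0.07,0],"dr":[0,0,0]},{"grip":0.5,"xyz":[0,-0.099,0.0],"dr":[0,0,0]},{"grip":0.5,"xyz":[0,-0.099,0.03],"dr":[0,0,0]},{"grip":0.5,"xyz":[0,-0.099,0.06],"dr":[0,0,0]},{"grip":0.5,"xyz":[0,-0.099,0.075],"dr":[0,0,0]},{"grip":0.5,"xyz":[0,-0.099,0.080],"dr":[0,0,0]},{"grip":0.5,"xyz":[0,-0.099,0.083],"dr":[0,0,0]},{"grip":0.5,"xyz":[0,-0.099,0.083],"dr":[0,0,0]}]'
python3 -m jog '[{"grip":0.5,"xyz":[0,0,0.003],"dr":[0,0,0]},{"grip":0.5,"xyz":[0,0,0.006],"dr":[0,0,0]},{"grip":0.5,"xyz":[0,0,0.006],"dr":[0,0,0]}]'
python3 -c "
from h import *
to([.5255,-.351,.046],.28-np.pi/2)"
```

```text
time: 4.58
eef_pos: [0.5259, -0.3506, 0.0566]
tcp_rot: [0.799, -0.601, 0.0, -0.0]
contact_force: [0.3, -0.1, 0.1]
opening: 0.502
time: 4.83
eef_pos: [0.5255, -0.3511, 0.0514]
tcp_rot: [0.799, -0.602, 0.001, 0.0]
contact_force: [-0.4, -0.6, 0.7]
opening: 0.499
t 4.8333 pos [ 0.5255 -0.3511  0.0514] yaw -1.291142889458143 F [-0.4333 -0.5588  0.7168] op 0.4988907257621284 q [-0.7494  0.3582  1.7906  0.      0.9914  0.5417]
xyz [-0.0001 -0.0001  0.0054]
dr [-0.0007 -0.0011 -0.0003]
```

```bash
python3 -m jog '[{"grip":0.5,"xyz":[0,0,0.003],"dr":[0,0,0]},{"grip":0.7,"xyz":[0,0,0.003],"dr":[0,0,0]},{"grip":0.9,"xyz":[0,0,0.003],"dr":[0,0,0]},{"grip":1,"xyz":[0,0,0.003],"dr":[0,0,0]},{"grip":1,"xyz":[0,0,0.003],"dr":[0,0,0]},{"grip":1,"xyz":[0,0,0.003],"dr":[0,0,0]},{"grip":1,"xyz":[0,0,0.003],"dr":[0,0,0]}]' 40
python3 -c "
from h import *
to([.5255,-.351,.046],.28-np.pi/2)"
```

```text
time: 5.42
eef_pos: [0.525, -0.3503, 0.048]
tcp_rot: [0.799, -0.602, -0.001, -0.0]
contact_force: [-3.1, 3.6, 3.7]
opening: 0.135
t 5.4167 pos [ 0.525  -0.3503  0.048 ] yaw -1.290797678760535 F [-3.1064  3.6144  3.7256] op 0.13496881639201358 q [-0.749   0.3624  1.7923  0.0003  0.9881  0.5416]
xyz [ 0.0008 -0.0003  0.002 ]
dr [ 0.0004  0.0011 -0.    ]
```

```bash
python3 -m jog '[{"grip":1,"xyz":[0,0,0],"dr":[0,0,0.12]},{"grip":1,"xyz":[0,0,0],"dr":[0,0,0.24]},{"grip":1,"xyz":[0,0,0],"dr":[0,0,0.36]},{"grip":1,"xyz":[0,0,0],"dr":[0,0,0.48]},{"grip":1,"xyz":[0,0,0],"dr":[0,0,0.60]},{"grip":1,"xyz":[0,0,0],"dr":[0,0,0.72]},{"grip":1,"xyz":[0,0,0],"dr":[0,0,0.84]},{"grip":1,"xyz":[0,0,0],"dr":[0,0,0.96]},{"grip":1,"xyz":[0,0,0],"dr":[0,0,1.06]},{"grip":1,"xyz":[0,0,0],"dr":[0,0,1.14]},{"grip":1,"xyz":[0,0,0],"dr":[0,0,1.18]},{"grip":1,"xyz":[0,0,0],"dr":[0,0,1.18]}]'
python3 - <<'E'
from h import *
import cv2
to([.5255,-.351,.046],.28-np.pi/2-1.2)
print(ctrl.get_state()["wrist_torque"])
a=ctrl.read_camera("scene")[:,:,::-1][247:297,147:207]
g=lambda a:(255*np.clip(a/130.,0,1)**.5).astype(np.uint8)
cv2.imwrite("pics/k.png",cv2.resize(g(a),None,fx=10,fy=10,interpolation=2))
E
```

```text
time: 6.42
eef_pos: [0.5251, -0.3499, 0.048]
tcp_rot: [-0.329, 0.944, 0.001, -0.0]
contact_force: [-1.3, 4.4, 5.9]
opening: 0.136
t 6.4167 pos [ 0.5251 -0.3499  0.048 ] yaw -2.4711751011031953 F [-1.2778  4.4192  5.9254] op 0.13604471106589072 q [-0.7487  0.3624  1.7924  0.0008  0.9886  1.7221]
xyz [ 0.0003 -0.0011  0.002 ]
dr [0.0019 0.0003 0.0196]
[0.8054 0.4111 0.1215]
```

View pics/k.png

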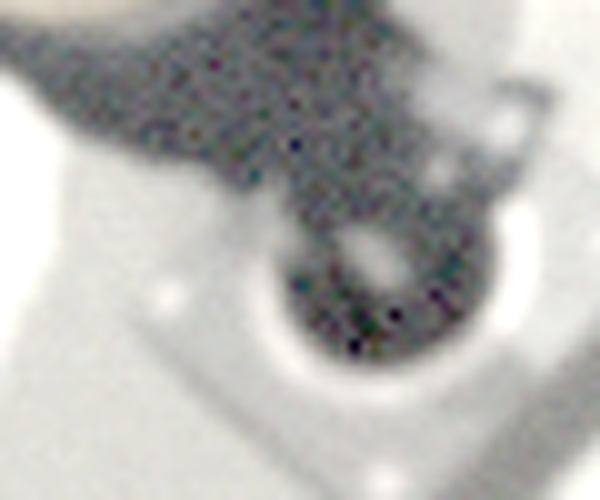

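The grip opening stayed constant and the wrist moment is 0.12 Nm, which matches the spring at its stop. I'll nudge a little further, then open and lift so the knob springs back.

```bash
python3 -m jog '[{"grip":1,"xyz":[0,0,0],"dr":[0,0,0.05]},{"grip":1,"xyz":[0,0,0],"dr":[0,0,0.05]},{"grip":0.5,"xyz":[0,0,0],"dr":[0,0,0.0]},{"grip":0.3,"xyz":[0,0,0],"dr":[0,0,0]},{"grip":0.3,"xyz":[0,0,-0.005],"dr":[0,0,0]},{"grip":0.3,"xyz":[0,0,-0.03],"dr":[0,0,0]},{"grip":0.3,"xyz":[0,0,-0.06],"dr":[0,0,0]},{"grip":0.6,"xyz":[0,0,-0.09],"dr":[0,0,0]},{"grip":1,"xyz":[0,0,-0.10],"dr":[0,0,0]},{"grip":1,"xyz":[0,0,-0.10],"dr":[0,0,0]}]'
python3 - <<'E'
from h import *
import cv2
to([.506,.1436,.11],.28-np.pi/2)
g=lambda a:(255*np.clip(a/130.,0,1)**.5).astype(np.uint8)
a=ctrl.read_camera("scene")[:,:,::-1][247:297,147:207]
cv2.imwrite("pics/l.png",cv2.resize(g(a),None,fx=10,fy=10,interpolation=2))
E
```

```text
time: 7.3
eef_pos: [0.5274, -0.3534, 0.1527]
tcp_rot: [-0.329, 0.944, -0.005, 0.002]
contact_force: [0.6, -0.6, -0.5]
opening: 0.283
t 7.3 pos [ 0.5274 -0.3534  0.1527] yaw -2.4717072584503526 F [ 0.607  -0.6032 -0.5353] op 0.28305726292133404 q [-0.7498  0.241   1.7341 -0.0005  1.1562  1.7221]
xyz [-0.2918  0.4033  0.0389]
dr [-0.0097 -0.0051 -1.1809]
```

View pics/l.png

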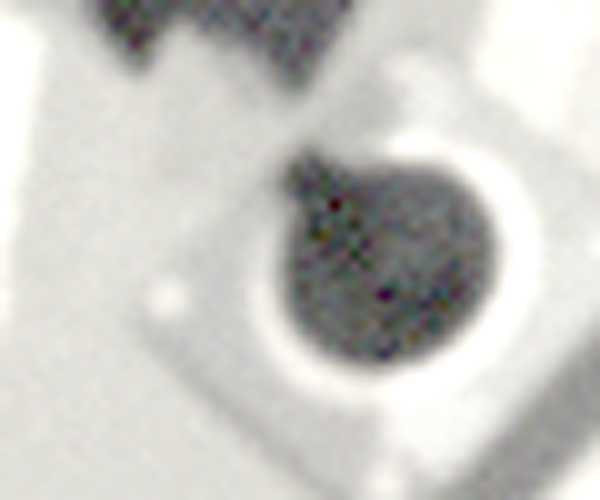

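The knob is back at rest: its bar end shows at (305,160), as before. Next is the left bolt.

```bash
python3 -c "
from h import *
to([.506,.1436,.10],-1.654)"
```

```text
t 7.35 pos [ 0.5261 -0.3521  0.1496] yaw -2.471612877318899 F [ 0.6306 -0.151  -0.3829] op 0.19241746485534103 q [-0.7497  0.2432  1.7373 -0.0004  1.156   1.7221]
xyz [-0.292   0.4013  0.0477]
dr [-0.005  -0.0017 -0.8176]
```

```bash
python3 -m jog '[{"grip":1,"xyz":[-0.023,0.032,0],"dr":[0,0,-0.07]},{"grip":1,"xyz":[-0.046,0.064,0],"dr":[0,0,-0.14]},{"grip":1,"xyz":[-0.069,0.096,0],"dr":[0,0,-0.21]},{"grip":1,"xyz":[-0.092,0.128,0],"dr":[0,0,-0.28]},{"grip":1,"xyz":[-0.115,0.16,0],"dr":[0,0,-0.35]},{"grip":1,"xyz":[-0.138,0.192,0],"dr":[0,0,-0.42]},{"grip":1,"xyz":[-0.161,0.224,0],"dr":[0,0,-0.49]},{"grip":1,"xyz":[-0.184,0.256,0],"dr":[0,0,-0.56]},{"grip":1,"xyz":[-0.207,0.288,0],"dr":[0,0,-0.63]},{"grip":1,"xyz":[-0.23,0.32,0],"dr":[0,0,-0.7]},{"grip":1,"xyz":[-0.253,0.352,0],"dr":[0,0,-0.77]},{"grip":1,"xyz":[-0.276,0.384,0],"dr":[0,0,-0.818]}]'
python3 -c "
from h import *
to([.506,.1436,.08],-1.654)"
```

```text
time: 8.35
eef_pos: [0.5009, 0.1232, 0.1451]
tcp_rot: [-0.678, 0.735, 0.001, -0.001]
contact_force: [0.7, -0.7, -0.1]
opening: -0.001
t 8.35 pos [0.5009 0.1232 0.1451] yaw -1.6504174499490718 F [ 0.673  -0.6579 -0.1402] op -0.0012710712475942274 q [ 0.0445 -0.0028  2.0177 -0.0003  1.1303  1.695 ]
xyz [-0.0208 -0.0037  0.065 ]
dr [ 0.0034 -0.0007  0.0036]
```

```bash
python3 -m jog '[{"grip":1,"xyz":[-0.0208,-0.0037,0],"dr":[0,0,0]},{"grip":1,"xyz":[-0.0208,-0.0037,0.03],"dr":[0,0,0]},{"grip":1,"xyz":[-0.0208,-0.0037,0.05],"dr":[0,0,0]},{"grip":1,"xyz":[-0.0208,-0.0037,0.06],"dr":[0,0,0]},{"grip":1,"xyz":[-0.0208,-0.0037,0.06],"dr":[0,0,0]}]'
python3 - <<'E'
from h import *
import cv2
to([.506,.1436,.075],-1.654)
a=ctrl.read_camera("scene")[:,:,::-1][130:230,300:400]
b=ctrl.read_camera("top")[:,:,::-1][150:250,210:310]
f=lambda a:cv2.resize(a,(400,400),interpolation=2)
cv2.imwrite("pics/m.png",np.hstack([f(a),f(b)]))
E
```

```text
time: 8.77
eef_pos: [0.5045, 0.1417, 0.0827]
tcp_rot: [-0.677, 0.736, 0.003, -0.004]
contact_force: [0.6, -0.3, 0.6]
opening: 0.001
t 8.7667 pos [0.5045 0.1417 0.0827] yaw -1.6530813677419565 F [ 0.6036 -0.3099  0.5985] op 0.0006801151775804187 q [ 0.0801  0.1012  2.0361 -0.0002  1.0137  1.7333]
xyz [-0.0021 -0.0014  0.0077]
dr [ 0.0092 -0.0017  0.0009]
```

View pics/m.png

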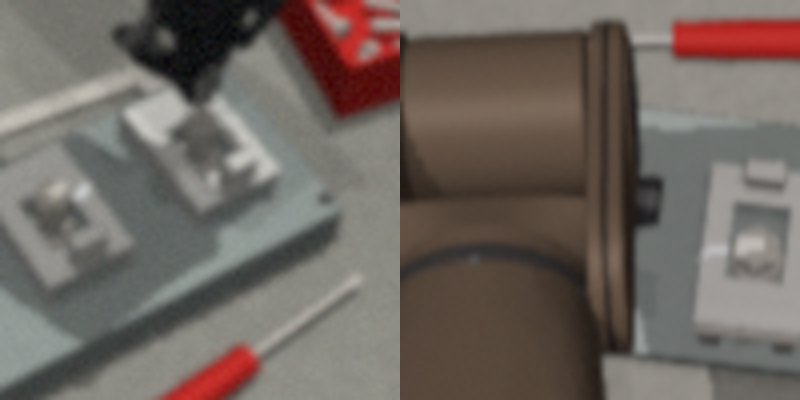

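The fingertip stands above the left bolt, at (200,115) in the crop. I'll descend in 1 mm steps and watch the force.

```bash
python3 -m jog '[{"grip":1,"xyz":[-0.002,-0.001,0.004],"dr":[0,0,0]},{"grip":1,"xyz":[-0.002,-0.001,0.009],"dr":[0,0,0]},{"grip":1,"xyz":[-0.002,-0.001,0.009],"dr":[0,0,0]}]'
python3 -m jog '[{"grip":1,"xyz":[0,0,0.001],"dr":[0,0,0]},{"grip":1,"xyz":[0,0,0.002],"dr":[0,0,0]},{"grip":1,"xyz":[0,0,0.002],"dr":[0,0,0]}]'
python3 -m jog '[{"grip":1,"xyz":[0,0,0.001],"dr":[0,0,0]},{"grip":1,"xyz":[0,0,0.002],"dr":[0,0,0]},{"grip":1,"xyz":[0,0,0.002],"dr":[0,0,0]}]'
```

```text
time: 9.12
eef_pos: [0.5095, 0.1437, 0.0787]
tcp_rot: [-0.677, 0.736, -0.0, 0.0]
contact_force: [-0.4, -0.3, 0.3]
opening: 0.002
time: 9.37
eef_pos: [0.5094, 0.1439, 0.0768]
tcp_rot: [-0.677, 0.736, -0.0, 0.0]
contact_force: [0.6, -0.0, 0.3]
opening: -0.004
time: 9.62
eef_pos: [0.5092, 0.1439, 0.0746]
tcp_rot: [-0.677, 0.736, 0.0, -0.0]
contact_force: [0.3, 0.9, -0.4]
opening: 0.003
```

```bash
for i in 1 2 3; do echo "-- step"; [ $i = 1 ] && python3 -m jog '[{"grip":1,"xyz":[0,0.002,0.001],"dr":[0,0,0]},{"grip":1,"xyz":[0,0.002,0.002],"dr":[0,0,0]},{"grip":1,"xyz":[0,0.002,0.002],"dr":[0,0,0]}]'; [ $i = 2 ] && python3 -m jog '[{"grip":1,"xyz":[0,0,0.001],"dr":[0,0,0]},{"grip":1,"xyz":[0,0,0.001],"dr":[0,0,0]}]';  [ $i = 3 ] && python3 -m jog '[{"grip":1,"xyz":[0,0,0.001],"dr":[0,0,0]},{"grip":1,"xyz":[0,0,0.001],"dr":[0,0,0]}]'; done
```

```text
-- step
time: 9.87
eef_pos: [0.507, 0.1441, 0.0724]
tcp_rot: [-0.677, 0.736, 0.0, -0.0]
contact_force: [0.1, 0.2, 0.0]
opening: -0.002
-- step
time: 10.03
eef_pos: [0.5072, 0.1441, 0.0716]
tcp_rot: [-0.677, 0.736, 0.0, -0.0]
contact_force: [-0.2, 0.1, -0.1]
opening: -0.0
-- step
time: 10.2
eef_pos: [0.5072, 0.1441, 0.0706]
tcp_rot: [-0.677, 0.736, 0.0, -0.0]
contact_force: [0.4, -0.1, -0.4]
opening: 0.002
```

```bash
python3 -m jog '[{"grip":1,"xyz":[0,0,0.001],"dr":[0,0,0]},{"grip":1,"xyz":[0,0,0.001],"dr":[0,0,0]}]'; python3 -m jog '[{"grip":1,"xyz":[0,0,0.001],"dr":[0,0,0]},{"grip":1,"xyz":[0,0,0.001],"dr":[0,0,0]}]'
```

```text
time: 10.37
eef_pos: [0.5072, 0.1441, 0.0695]
tcp_rot: [-0.677, 0.736, 0.0, -0.0]
contact_force: [-0.3, -0.3, -0.8]
opening: 0.002
time: 10.53
eef_pos: [0.5072, 0.1441, 0.0686]
tcp_rot: [-0.677, 0.736, 0.0, -0.0]
contact_force: [-0.2, 0.8, 0.2]
opening: 0.001
```

```bash
python3 -m jog '[{"grip":1,"xyz":[0,0,0.001],"dr":[0,0,0]},{"grip":1,"xyz":[0,0,0.001],"dr":[0,0,0]}]'; python3 -m jog '[{"grip":1,"xyz":[0,0,0.001],"dr":[0,0,0]},{"grip":1,"xyz":[0,0,0.001],"dr":[0,0,0]}]'
```

```text
time: 10.7
eef_pos: [0.5072, 0.1441, 0.0675]
tcp_rot: [-0.677, 0.736, 0.0, -0.0]
contact_force: [0.8, 0.2, 0.2]
opening: 0.001
time: 10.87
eef_pos: [0.5072, 0.1441, 0.0665]
tcp_rot: [-0.677, 0.736, 0.0, -0.0]
contact_force: [-0.6, -0.2, -0.4]
opening: 0.002
```

```bash
python3 -m jog '[{"grip":1,"xyz":[0,0,0.001],"dr":[0,0,0]},{"grip":1,"xyz":[0,0,0.001],"dr":[0,0,0]}]'; python3 -m jog '[{"grip":1,"xyz":[0,0,0.001],"dr":[0,0,0]},{"grip":1,"xyz":[0,0,0.001],"dr":[0,0,0]}]'
python3 - <<'E'
from h import *
import cv2
a=ctrl.read_camera("scene")[:,:,::-1][140:190,325:375]
g=lambda a:(255*np.clip(a/200.,0,1)**.6).astype(np.uint8)
g=g(cv2.resize(a,(600,600),interpolation=2))
p=ctrl.get_state()["eef_pos"]
q=[12*(proj("scene",p+[0,0,d])-[324.5,139.5]) for d in(0,.015)]
for x in q: cv2.circle(g,tuple(int(v) for v in x),3,(0,0,255),-1)
cv2.imwrite("pics/n.png",g)
E
```

```text
time: 11.03
eef_pos: [0.5072, 0.1441, 0.0655]
tcp_rot: [-0.677, 0.736, 0.0, -0.0]
contact_force: [0.4, 0.7, -0.9]
opening: -0.007
time: 11.2
eef_pos: [0.5072, 0.1441, 0.0645]
tcp_rot: [-0.677, 0.736, 0.0, -0.0]
contact_force: [-0.2, 0.1, -0.3]
opening: -0.003
```

View pics/n.png

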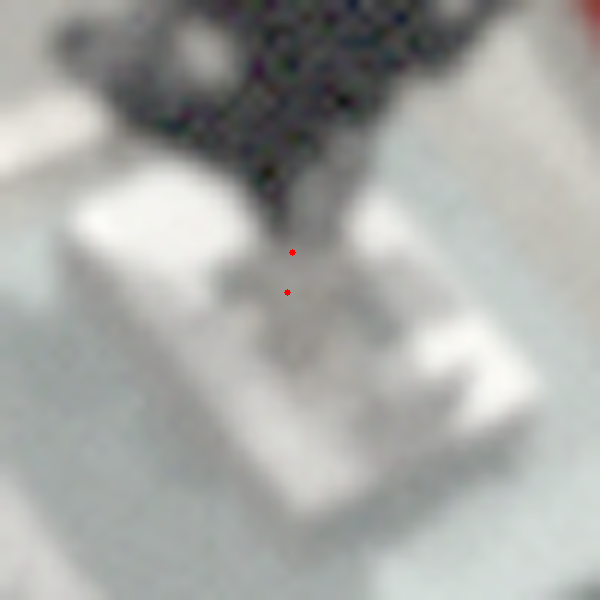

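```bash
python3 -m jog '[{"grip":1,"xyz":[0,0,0.001],"dr":[0,0,0]},{"grip":1,"xyz":[0,0,0.001],"dr":[0,0,0]}]'; python3 -m jog '[{"grip":1,"xyz":[0,0,0.001],"dr":[0,0,0]},{"grip":1,"xyz":[0,0,0.001],"dr":[0,0,0]}]'; python3 -m jog '[{"grip":1,"xyz":[0,0,0.001],"dr":[0,0,0]},{"grip":1,"xyz":[0,0,0.001],"dr":[0,0,0]}]'
```

```text
time: 11.42
eef_pos: [0.5072, 0.1441, 0.0636]
tcp_rot: [-0.677, 0.736, 0.0, -0.0]
contact_force: [-0.0, -0.6, -0.4]
opening: -0.0
time: 11.58
eef_pos: [0.5072, 0.1441, 0.0625]
tcp_rot: [-0.677, 0.736, 0.0, -0.0]
contact_force: [-0.4, 0.0, 1.1]
opening: -0.001
time: 11.75
eef_pos: [0.5072, 0.1441, 0.0616]
tcp_rot: [-0.677, 0.736, 0.0, -0.0]
contact_force: [-0.6, 0.2, 0.2]
opening: -0.001
```

```bash
python3 -m jog '[{"grip":1,"xyz":[0,0,0.001],"dr":[0,0,0]},{"grip":1,"xyz":[0,0,0.001],"dr":[0,0,0]}]'; python3 -m jog '[{"grip":1,"xyz":[0,0,0.001],"dr":[0,0,0]},{"grip":1,"xyz":[0,0,0.001],"dr":[0,0,0]}]'; python3 -m jog '[{"grip":1,"xyz":[0,0,0.001],"dr":[0,0,0]},{"grip":1,"xyz":[0,0,0.001],"dr":[0,0,0]}]'
```

```text
time: 11.92
eef_pos: [0.5074, 0.1441, 0.0607]
tcp_rot: [-0.677, 0.736, -0.0, 0.0]
contact_force: [-0.8, -0.3, 0.1]
opening: 0.002
time: 12.08
eef_pos: [0.5075, 0.1441, 0.0598]
tcp_rot: [-0.677, 0.736, -0.0, 0.0]
contact_force: [0.4, 0.0, 1.2]
opening: -0.005
time: 12.25
eef_pos: [0.5075, 0.1441, 0.0588]
tcp_rot: [-0.677, 0.736, -0.0, 0.0]
contact_force: [0.7, 0.8, 1.8]
opening: 0.001
```

```bash
python3 -m jog '[{"grip":1,"xyz":[0,0,0.001],"dr":[0,0,0]},{"grip":1,"xyz":[0,0,0.001],"dr":[0,0,0]}]'; python3 -m jog '[{"grip":1,"xyz":[0,0,0.001],"dr":[0,0,0]},{"grip":1,"xyz":[0,0,0.001],"dr":[0,0,0]}]'; python3 -m jog '[{"grip":1,"xyz":[0,0,0.001],"dr":[0,0,0]},{"grip":1,"xyz":[0,0,0.001],"dr":[0,0,0]}]';python3 -m jog '[{"grip":1,"xyz":[0,0,0.001],"dr":[0,0,0]},{"grip":1,"xyz":[0,0,0.001],"dr":[0,0,0]}]'
```

```text
time: 12.42
eef_pos: [0.5075, 0.1441, 0.0577]
tcp_rot: [-0.677, 0.736, -0.0, 0.0]
contact_force: [-0.1, -0.0, 2.4]
opening: -0.004
time: 12.58
eef_pos: [0.5075, 0.1441, 0.0567]
tcp_rot: [-0.677, 0.736, -0.0, 0.0]
contact_force: [0.6, 0.4, 2.3]
opening: -0.003
time: 12.75
eef_pos: [0.5075, 0.1441, 0.0557]
tcp_rot: [-0.677, 0.736, -0.0, 0.0]
contact_force: [-0.2, 0.3, 1.3]
opening: 0.0
time: 12.92
eef_pos: [0.5075, 0.1441, 0.0547]
tcp_rot: [-0.677, 0.736, -0.0, 0.0]
contact_force: [-0.3, 0.2, 3.0]
opening: -0.0
```

The force rises gently, from about 1 N to 3 N over 6 mm, which looks like a sinking bolt. I'll confirm it reaches its stop.

```bash
python3 -m jog '[{"grip":1,"xyz":[0,0,0.001],"dr":[0,0,0]},{"grip":1,"xyz":[0,0,0.001],"dr":[0,0,0]}]'; python3 -m jog '[{"grip":1,"xyz":[0,0,0.001],"dr":[0,0,0]},{"grip":1,"xyz":[0,0,0.001],"dr":[0,0,0]}]'; python3 -m jog '[{"grip":1,"xyz":[0,0,0.001],"dr":[0,0,0]},{"grip":1,"xyz":[0,0,0.001],"dr":[0,0,0]}]'
```

```text
time: 13.08
eef_pos: [0.5075, 0.1441, 0.0537]
tcp_rot: [-0.677, 0.736, -0.0, 0.0]
contact_force: [-0.4, -0.1, 1.1]
opening: 0.001
time: 13.25
eef_pos: [0.5075, 0.1441, 0.0527]
tcp_rot: [-0.677, 0.736, -0.0, 0.0]
contact_force: [-0.2, 0.5, 2.4]
opening: -0.002
time: 13.42
eef_pos: [0.5076, 0.1441, 0.0526]
tcp_rot: [-0.677, 0.736, 0.0, -0.0]
contact_force: [-2.1, -0.5, 7.4]
opening: -0.001
```

The left bolt stops at 0.0527 after about 8 mm of travel, so it is the loose one. The order still requires tapping the middle and right bolts.

```bash
python3 -m jog '[{"grip":1,"xyz":[0,0,-0.03],"dr":[0,0,0]},{"grip":1,"xyz":[0.0,0,-0.045],"dr":[0,0,0]},{"grip":1,"xyz":[0.04,0,-0.045],"dr":[0,0,0]},{"grip":1,"xyz":[0.08,0,-0.045],"dr":[0,0,0]},{"grip":1,"xyz":[0.115,0,-0.045],"dr":[0,0,0]},{"grip":1,"xyz":[0.115,0,-0.025],"dr":[0,0,0]},{"grip":1,"xyz":[0.115,0,-0.015],"dr":[0,0,0]},{"grip":1,"xyz":[0.115,0,-0.012],"dr":[0,0,0]},{"grip":1,"xyz":[0.115,0,-0.012],"dr":[0,0,0]}]'
python3 -c "
from h import *
to([.4970,.029,.0607],-1.654)"
```

```text
time: 14.17
eef_pos: [0.4962, 0.0303, 0.0619]
tcp_rot: [-0.678, 0.735, 0.002, -0.001]
contact_force: [-0.2, -0.3, -0.7]
opening: 0.0
t 14.1667 pos [0.4962 0.0303 0.0619] yaw -1.6522921284668706 F [-0.2034 -0.3283 -0.6862] op 0.0002584464776764797 q [-0.1435  0.0719  2.1126  0.0002  0.9613  1.5087]
xyz [ 0.0012 -0.0009  0.0012]
dr [0.0043 0.0004 0.0017]
```

```bash
python3 -m jog '[{"grip":1,"xyz":[0,0,0],"dr":[0,0,0]},{"grip":1,"xyz":[0,0,0.001],"dr":[0,0,0]}]'; python3 -m jog '[{"grip":1,"xyz":[0,0,0.001],"dr":[0,0,0]},{"grip":1,"xyz":[0,0,0.001],"dr":[0,0,0]}]'; python3 -m jog '[{"grip":1,"xyz":[0,0,0.001],"dr":[0,0,0]},{"grip":1,"xyz":[0,0,0.001],"dr":[0,0,0]}]'; python3 -m jog '[{"grip":1,"xyz":[0,0,0.001],"dr":[0,0,0]},{"grip":1,"xyz":[0,0,0.001],"dr":[0,0,0]}]'
```

```text
time: 14.33
eef_pos: [0.4984, 0.0303, 0.0633]
tcp_rot: [-0.678, 0.735, -0.0, 0.0]
contact_force: [-0.4, -0.2, 0.1]
opening: -0.001
time: 14.5
eef_pos: [0.4982, 0.03, 0.0621]
tcp_rot: [-0.678, 0.735, -0.0, 0.0]
contact_force: [-0.0, 0.3, -0.2]
opening: 0.002
time: 14.67
eef_pos: [0.498, 0.0297, 0.0609]
tcp_rot: [-0.678, 0.735, -0.0, 0.0]
contact_force: [-0.2, 0.7, 0.7]
opening: -0.0
time: 14.83
eef_pos: [0.4981, 0.0296, 0.0603]
tcp_rot: [-0.677, 0.736, 0.0, 0.0]
contact_force: [-1.7, 0.3, 2.4]
opening: -0.0
```

```bash
python3 -m jog '[{"grip":1,"xyz":[0,0,0.001],"dr":[0,0,0]},{"grip":1,"xyz":[0,0,0.001],"dr":[0,0,0]}]'; python3 -m jog '[{"grip":1,"xyz":[0,0,0.001],"dr":[0,0,0]},{"grip":1,"xyz":[0,0,0.001],"dr":[0,0,0]}]'
```

```text
time: 15.0
eef_pos: [0.4981, 0.0296, 0.0602]
tcp_rot: [-0.677, 0.736, 0.0, -0.0]
contact_force: [-3.3, 1.4, 9.1]
opening: -0.0
time: 15.17
eef_pos: [0.4982, 0.0296, 0.0601]
tcp_rot: [-0.678, 0.736, 0.0, -0.0]
contact_force: [-5.6, 1.4, 14.0]
opening: -0.001
```

The middle bolt is tight: 14 N with no movement. Next is the right bolt.

```bash
python3 -m jog '[{"grip":1,"xyz":[0,0,-0.02],"dr":[0,0,0]},{"grip":1,"xyz":[0.0,0,-0.037],"dr":[0,0,0]},{"grip":1,"xyz":[0.04,0,-0.037],"dr":[0,0,0]},{"grip":1,"xyz":[0.08,0,-0.037],"dr":[0,0,0]},{"grip":1,"xyz":[0.115,0,-0.037],"dr":[0,0,0]},{"grip":1,"xyz":[0.115,0,-0.020],"dr":[0,0,0]},{"grip":1,"xyz":[0.115,0,-0.009],"dr":[0,0,0]},{"grip":1,"xyz":[0.115,0,-0.006],"dr":[0,0,0]},{"grip":1,"xyz":[0.115,0,-0.006],"dr":[0,0,0]},{"grip":1,"xyz":[0.115,0,-0.004],"dr":[0,0,0]},{"grip":1,"xyz":[0.115,0,-0.004],"dr":[0,0,0]}]'
python3 -m jog '[{"grip":1,"xyz":[0,0,0.001],"dr":[0,0,0]},{"grip":1,"xyz":[0,0,0.001],"dr":[0,0,0]}]'; python3 -m jog '[{"grip":1,"xyz":[0,0,0.001],"dr":[0,0,0]},{"grip":1,"xyz":[0,0,0.001],"dr":[0,0,0]}]'; python3 -m jog '[{"grip":1,"xyz":[0,0,0.001],"dr":[0,0,0]},{"grip":1,"xyz":[0,0,0.001],"dr":[0,0,0]}]'
```

```text
time: 16.08
eef_pos: [0.4886, -0.0843, 0.0617]
tcp_rot: [-0.678, 0.735, 0.0, 0.0]
contact_force: [-0.2, 0.5, -1.2]
opening: -0.0
time: 16.25
eef_pos: [0.4888, -0.0847, 0.0611]
tcp_rot: [-0.678, 0.735, -0.0, 0.0]
contact_force: [0.7, 0.3, -0.9]
opening: -0.001
time: 16.42
eef_pos: [0.4889, -0.0849, 0.0604]
tcp_rot: [-0.678, 0.736, -0.0, 0.0]
contact_force: [-0.9, 1.1, 2.2]
opening: -0.004
time: 16.58
eef_pos: [0.489, -0.0849, 0.0602]
tcp_rot: [-0.677, 0.736, 0.0, 0.0]
contact_force: [-2.3, 0.9, 7.7]
opening: -0.0
```

The right bolt is tight too. Next I'll grip the left tab across its 24 mm width.

```bash
python3 -c "
from h import *
to([.5508,.1402,.12],-1.654)"
```

```text
t 16.5833 pos [ 0.489  -0.0849  0.0602] yaw -1.653000829324364 F [-2.274   0.8731  7.6763] op -0.00041760901674201093 q [-0.377   0.0702  2.1183  0.0008  0.953   1.2755]
xyz [-0.2295 -0.0431 -0.0597]
dr [-0.0003  0.0006  0.001 ]
```

```bash
python3 -m jog '[{"grip":1,"xyz":[0,0,-0.03],"dr":[0,0,0]},{"grip":0.8,"xyz":[0,0,-0.06],"dr":[0,0,0]},{"grip":0.4,"xyz":[-0.04,-0.01,-0.06],"dr":[0,0,0]},{"grip":0.4,"xyz":[-0.08,-0.02,-0.06],"dr":[0,0,0]},{"grip":0.4,"xyz":[-0.12,-0.03,-0.06],"dr":[0,0,0]},{"grip":0.4,"xyz":[-0.16,-0.043,-0.06],"dr":[0,0,0]},{"grip":0.4,"xyz":[-0.20,-0.043,-0.06],"dr":[0,0,0]},{"grip":0.4,"xyz":[-0.2295,-0.043,-0.06],"dr":[0,0,0]},{"grip":0.4,"xyz":[-0.2295,-0.043,-0.06],"dr":[0,0,0]},{"grip":0.4,"xyz":[-0.2295,-0.043,-0.06],"dr":[0,0,0]}]'
python3 - <<'E'
from h import *
import cv2
to([.5508,.1402,.049],-1.654)
a=ctrl.read_camera("scene")[:,:,::-1][120:220,290:390]
b=ctrl.read_camera("top")[:,:,::-1][150:250,210:310]
f=lambda a:cv2.resize(a,(400,400),interpolation=2)
cv2.imwrite("pics/o.png",np.hstack([f(a),f(b)]))
E
```

```text
time: 17.42
eef_pos: [0.5499, 0.1414, 0.1184]
tcp_rot: [-0.679, 0.734, -0.0, -0.0]
contact_force: [-0.4, -0.1, 0.5]
opening: 0.6
t 17.4167 pos [0.5499 0.1414 0.1184] yaw -1.649644063226167 F [-0.4225 -0.1276  0.4784] op 0.6003161757869251 q [ 0.0733  0.1425  1.9165 -0.0005  1.083   1.7232]
xyz [ 0.0011 -0.001   0.0694]
dr [ 0.0003 -0.0005  0.0044]
```

View pics/o.png

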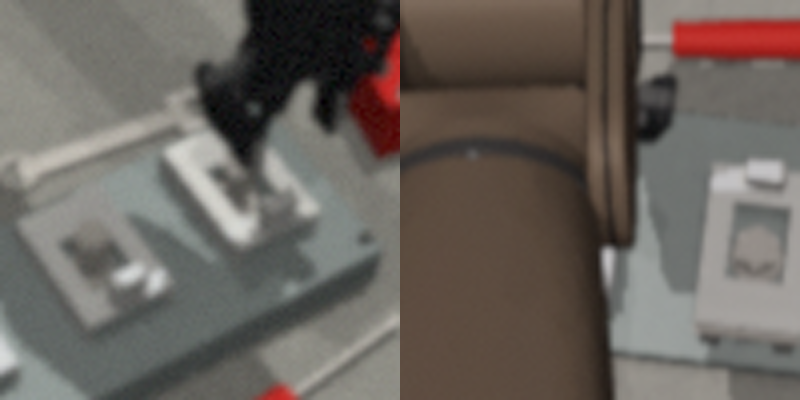

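The jaws straddle the left tab, at about (270,205) in the left crop. Descending.

```bash
python3 -m jog '[{"grip":0.4,"xyz":[0.001,0,0.03],"dr":[0,0,0]},{"grip":0.4,"xyz":[0.001,0,0.05],"dr":[0,0,0]},{"grip":0.4,"xyz":[0.001,0,0.06],"dr":[0,0,0]},{"grip":0.4,"xyz":[0.001,0,0.066],"dr":[0,0,0]},{"grip":0.4,"xyz":[0.001,0,0.07],"dr":[0,0,0]},{"grip":0.4,"xyz":[0.001,0,0.07],"dr":[0,0,0]}]'
python3 -c "
from h import *
to([.5508,.1402,.049],-1.654)"
```

```text
time: 18.02
eef_pos: [0.5502, 0.1384, 0.0486]
tcp_rot: [-0.677, 0.736, 0.0, -0.0]
contact_force: [0.2, -0.8, -0.1]
opening: 0.602
t 18.0167 pos [0.5502 0.1384 0.0486] yaw -1.6539608766625826 F [ 0.1753 -0.7976 -0.0505] op 0.6020500173067327 q [ 0.0677  0.2365  1.9526 -0.0001  0.9527  1.7217]
xyz [-0.0018 -0.0005 -0.0004]
dr [ 0.0002 -0.0001  0.    ]
```

```bash
python3 -m jog '[{"grip":0.6,"xyz":[-0.001,0,0],"dr":[0,0,0]},{"grip":0.8,"xyz":[-0.001,0,0],"dr":[0,0,0]},{"grip":0.8,"xyz":[-0.001,0,0],"dr":[0,0,0]},{"grip":0.8,"xyz":[-0.001,0,0],"dr":[0,0,0]},{"grip":0.8,"xyz":[-0.001,0,0],"dr":[0,0,0]}]' 30
python3 -m jog '[{"grip":1,"xyz":[0,0,0],"dr":[0,0,0]},{"grip":1,"xyz":[0,0,0],"dr":[0,0,0]},{"grip":1,"xyz":[0,0,0],"dr":[0,0,0]}]' 40
```

```text
time: 18.43
eef_pos: [0.5514, 0.1414, 0.0503]
tcp_rot: [-0.677, 0.736, -0.0, 0.002]
contact_force: [-0.0, 5.4, 3.6]
opening: 0.271
time: 18.68
eef_pos: [0.5514, 0.1414, 0.0504]
tcp_rot: [-0.677, 0.736, -0.0, 0.002]
contact_force: [-0.3, 5.3, 2.9]
opening: 0.269
```

Run:
```python
import numpy as np
d=.035
def T(th,k=.6):
    c,s=np.cos(th),np.sin(th);p=np.array([.089*c-.04*s,.089*s+.04*c]);f=k*th
    return p+d*np.array([np.sin(f),-np.cos(f)])
for th in np.arange(0,1.01,.1):
    D=T(th)-T(0);print(round(th,2),"y",round(-D[0],4),"z",round(-D[1],4),"rx",round(.6*th,3))
```

```text
0.0 y -0.0 z -0.0 rx 0.0
0.1 y 0.0023 z -0.0087 rx 0.06
0.2 y 0.0055 z -0.0171 rx 0.12
0.3 y 0.0095 z -0.0251 rx 0.18
0.4 y 0.0143 z -0.0325 rx 0.24
0.5 y 0.0197 z -0.0393 rx 0.3
0.6 y 0.0258 z -0.0455 rx 0.36
0.7 y 0.0324 z -0.051 rx 0.42
0.8 y 0.0395 z -0.0557 rx 0.48
0.9 y 0.047 z -0.0596 rx 0.54
1.0 y 0.0548 z -0.0626 rx 0.6
```

Lift the first third and check the force.

```bash
python3 -m jog '[{"grip":1,"xyz":[0,0.001,-0.0045],"dr":[0.03,0,0]},{"grip":1,"xyz":[0,0.0023,-0.0087],"dr":[0.06,0,0]},{"grip":1,"xyz":[0,0.004,-0.013],"dr":[0.09,0,0]},{"grip":1,"xyz":[0,0.0055,-0.0171],"dr":[0.12,0,0]},{"grip":1,"xyz":[0,0.0095,-0.0251],"dr":[0.18,0,0]},{"grip":1,"xyz":[0,0.0143,-0.0325],"dr":[0.24,0,0]},{"grip":1,"xyz":[0,0.0143,-0.0325],"dr":[0.24,0,0]},{"grip":1,"xyz":[0,0.0143,-0.0325],"dr":[0.24,0,0]}]' 40
python3 - <<'E'
from h import *
import cv2
to([.5508,.1402,.049])
a=ctrl.read_camera("scene")[:,:,::-1][110:220,280:390]
f=lambda a:cv2.resize(a,(500,500),interpolation=2)
cv2.imwrite("pics/p.png",f(a))
E
```

```text
time: 19.35
eef_pos: [0.5362, 0.1428, 0.0821]
tcp_rot: [-0.673, 0.73, -0.089, 0.084]
contact_force: [1.4, 6.8, -3.0]
opening: 0.267
t 19.35 pos [0.5362 0.1428 0.0821] yaw -1.6516965324081438 F [ 1.4219  6.8082 -3.0306] op 0.26701409886947186 q [ 0.0977  0.04    2.1199 -0.0599  0.7417  1.789 ]
xyz [ 0.0015 -0.0064  0.0357]
```

View pics/p.png

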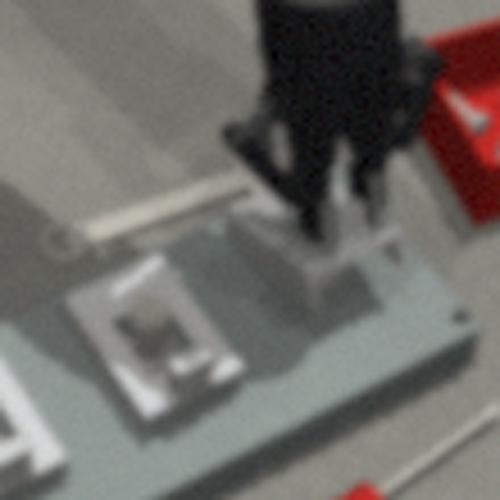

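The cap is rising, held at (330,230). Computing the rest of the arc with less additional tilt, because joints 3 and 5 are nearing their ranges.

Run:
```python
import numpy as np
d=.035
def T(th,f):
    c,s=np.cos(th),np.sin(th);p=np.array([.089*c-.04*s,.089*s+.04*c])
    return p+d*np.array([np.sin(f),-np.cos(f)])
f0=.24;zt=np.array([np.sin(f0),-np.cos(f0)]);yt=np.array([-np.cos(f0),-np.sin(f0)])
for th in np.arange(.4,1.06,.1):
    f=.24+(th-.4)*.3;D=T(th,f)-T(.4,f0);print(round(th,2),"y",round(D@yt,4),"z",round(D@zt,4),"rx",round(f-f0,3))
```

```text
0.4 y 0.0 z 0.0 rx 0.0
0.5 y 0.0047 z -0.0079 rx 0.03
0.6 y 0.0102 z -0.0152 rx 0.06
0.7 y 0.0164 z -0.0218 rx 0.09
0.8 y 0.0231 z -0.0277 rx 0.12
0.9 y 0.0305 z -0.0329 rx 0.15
1.0 y 0.0383 z -0.0372 rx 0.18
```

```bash
python3 -m jog '[{"grip":1,"xyz":[0,0.0047,-0.0079],"dr":[0.03,0,0]},{"grip":1,"xyz":[0,0.0102,-0.0152],"dr":[0.06,0,0]},{"grip":1,"xyz":[0,0.0164,-0.0218],"dr":[0.09,0,0]},{"grip":1,"xyz":[0,0.0231,-0.0277],"dr":[0.12,0,0]},{"grip":1,"xyz":[0,0.0305,-0.0329],"dr":[0.15,0,0]},{"grip":1,"xyz":[0,0.0383,-0.0372],"dr":[0.18,0,0]},{"grip":1,"xyz":[0,0.0383,-0.0372],"dr":[0.18,0,0]},{"grip":1,"xyz":[0,0.0383,-0.0372],"dr":[0.18,0,0]},{"grip":1,"xyz":[0,0.0383,-0.0372],"dr":[0.18,0,0]}]' 40
python3 - <<'E'
from h import *
import cv2
to([.5508,.1402,.049])
a=ctrl.read_camera("scene")[:,:,::-1][110:220,280:390]
b=ctrl.read_camera("top")[:,:,::-1][150:260,210:320]
f=lambda a:cv2.resize(a,(400,400),interpolation=2)
cv2.imwrite("pics/q.png",np.hstack([f(a),f(b)]))
E
```

```text
time: 20.15
eef_pos: [0.4896, 0.1472, 0.108]
tcp_rot: [-0.663, 0.719, -0.152, 0.143]
contact_force: [2.1, 12.5, -6.2]
opening: 0.267
t 20.15 pos [0.4896 0.1472 0.108 ] yaw -1.6518883655630376 F [ 2.1345 12.4741 -6.1898] op 0.2673940238641565 q [ 0.14   -0.1829  2.3066 -0.1505  0.6101  1.8984]
xyz [ 0.0022 -0.0321  0.079 ]
```

View pics/q.png

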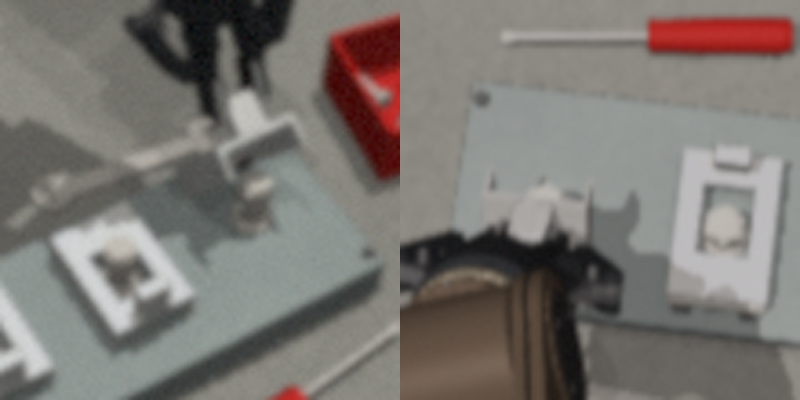

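Run:
```python
from h import *
import cv2
h=np.array([.462,.1475,.045]);X=np.array([.9966,-.083,0])
for th in(.6,.8,1.,1.2):
  c,s=np.cos(th),np.sin(th);p=lambda a,b:h+X*(a*c-b*s)+[0,0,a*s+b*c]
  print(th,"fin top",(proj("scene",p(.089,.049))-[280,110])*3.636,"cap edge",(proj("scene",p(.095,.02))-[280,110])*3.636)
t=ctrl.read_camera("top")[:,:,::-1];cv2.imwrite("pics/r.png",t)
```

```text
0.6 fin top [256.4337 135.3566] cap edge [271.1335 174.1501]
0.8 fin top [242.0637 110.6959] cap edge [260.3016 148.9244]
1.0 fin top [226.5623  88.8406] cap edge [247.3979 124.5865]
1.2 fin top [210.7211  70.8318] cap edge [233.0736 102.3593]
```

View pics/r.png

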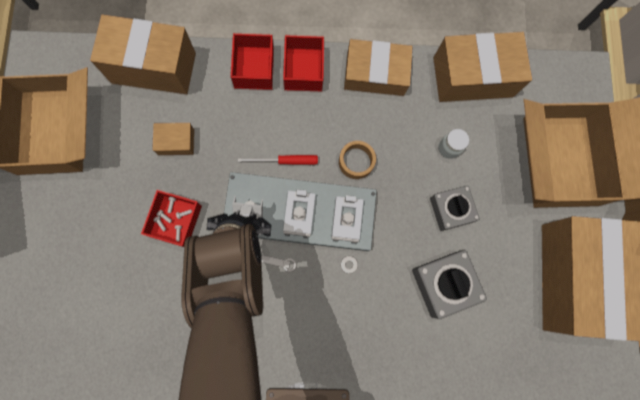

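The picture gives a hinge angle of roughly 0.85–0.95 rad. The other two caps are shut, the knob is at rest and the bystanders are in place. I'll add a small margin, then check again.

```bash
python3 -m jog '[{"grip":1,"xyz":[-0.001,0.005,-0.002],"dr":[0.02,0,0]},{"grip":1,"xyz":[-0.001,0.009,-0.004],"dr":[0.03,0,0]},{"grip":1,"xyz":[-0.001,0.009,-0.004],"dr":[0.03,0,0]},{"grip":1,"xyz":[-0.001,0.009,-0.004],"dr":[0.03,0,0]},{"grip":1,"xyz":[-0.001,0.009,-0.004],"dr":[0.03,0,0]},{"grip":1,"xyz":[-0.001,0.009,-0.004],"dr":[0.03,0,0]}]' 40
python3 - <<'E'
from h import *
import cv2
a=ctrl.read_camera("scene")[:,:,::-1][110:220,280:390]
cv2.imwrite("pics/s.png",cv2.resize(a,(400,400),interpolation=2))
E
```

```text
time: 20.8
eef_pos: [0.4813, 0.148, 0.1091]
tcp_rot: [-0.66, 0.717, -0.165, 0.154]
contact_force: [3.5, 6.9, -4.2]
opening: 0.268
```

View pics/s.png

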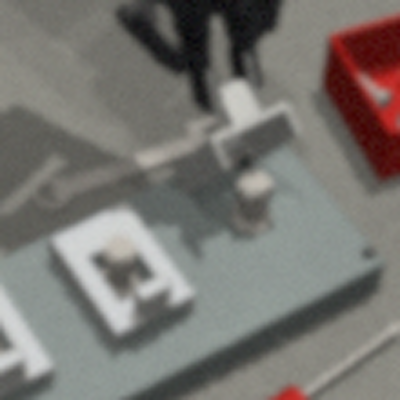

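The cap now stands at about 1 rad, with the fin top near (235,88) and its edge near (250,130). It is held at 0.268 opening and the other caps are shut. Handing in.

```bash
python3 -c "
from plant import ctrl
print(ctrl.sign_off())"
```

```text
the job is handed in; nothing more can be done
None
```

The job is handed in: the left bolt is the loose one, and I finished with the gripper holding its cap open at about 1 rad. No verdict was reported.

- **Knob:** I twisted the smaller isolator's knob about 1.2 rad clockwise. The wrist moment read 0.12 Nm, which matches the spring at its stop. I then let go, and the picture showed it back at rest.
- **Bolts:** I tapped left, middle, then right. The left one sank about 8 mm at 1–3 N and then stopped. The middle and right did not move, at 14 N and about 8 N.
- **Left cap:** I gripped the tab across its width and lifted. The fingers are still holding it, with the opening steady at about 23 mm.
- **Other things:** In the last pictures the other two caps were shut and the knob was at rest. The things lying about looked unmoved; the spanner was partly hidden by the arm.

**What went wrong on the way:**
- The closed fingertips end about 24 mm short of the reported TCP. Because of that, my first try on the knob closed just above its bar. Pressing down then put about 9 N on the bar without turning it, and I gripped lower on the second try.
- One move was refused because its rows lacked the `dr` key.
- After the first lift, the picture gave the cap slightly less than planned, at 0.85–0.95 rad instead of 1.0. I raised it a little more before handing in, at about 21 s.

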